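Check a racked print frame by its diagonals and lay out its braces

TASK

Check the clamped steel frame with the slide rule: lay the rule flat inside the opening and slide it out until both round tips sit snugly in opposite corners and it lies still, first across the diagonal that starts at the red-tagged corner, then across the one from the blue-tagged corner, and leave it lying there. Then lay exactly two of the four aluminium braces flat on the floor of the tray that has the colour of the longer diagonal. Do not push the frame out of its present shape, and leave the other braces and everything else on the bench where they are.

Things in the scene. Friction and masses are not known exactly. Their poses are not given: they have to be found in the camera images.
- frame: dark steel frame lying flat, clamped down. Origin: underside, middle of the near (foot) rail; x points to the far (head) rail, y left along the foot rail. Rails 24 mm wide, 18 to 20 mm high (clips on the foot rail 34 mm). Opening down to the bench, 180 (y) x 140 (x) mm, but racked about its stiff corner pins: head rail 10 to 17 mm to one side, so one diagonal is longer by 14 mm or more
- near_left (a point): near (robot side) left inside corner of the frame's opening, 4 mm above the bench (good to 2 mm). Diagonals run near_left to far_right and near_right to far_left
- near_right (a point): near right inside corner of the frame's opening, 4 mm above the bench (good to 2 mm). Diagonals run near_left to far_right and near_right to far_left
- far_left (a point): far left inside corner of the frame's opening, 4 mm above the bench (good to 2 mm). Diagonals run near_left to far_right and near_right to far_left
- far_right (a point): far right inside corner of the frame's opening, 4 mm above the bench (good to 2 mm). Diagonals run near_left to far_right and near_right to far_left
- red_tag: flat red tag, 20 x 34 x 3 mm, on top of the foot rail at one of its two corners (about 21 mm from that inside corner): it names the diagonal that starts at this corner the red diagonal
- red_tray: red plastic tray fixed to the bench, outside 140 (x) x 160 (y) x 22 mm high, walls and floor 5 mm. Origin: underside centre. Stands left or right of the frame's far end, short side along its x
- blue_tag: flat blue tag, 20 x 34 x 3 mm, on top of the foot rail at one of its two corners (about 21 mm from that inside corner): it names the diagonal that starts at this corner the blue diagonal
- blue_tray: blue plastic tray fixed to the bench, outside 140 (x) x 160 (y) x 22 mm high, walls and floor 5 mm. Origin: underside centre. Stands left or right of the frame's far end, short side along its x
- rule: slide rule for inside lengths, loose, 0.33 to 0.47 kg. Yellow body 140 mm long (x -80 to +60 mm), 18 wide, 14 high; steel heel at its -x end, sliding nose rod at +x. Origin: underside, 92 mm from the heel tip centre; x points from heel to nose. Starts left or right of the frame, nose away from the robot within 0.2 rad, slid out 0 to 25 mm
- rule_slide (a joint): how far the slide is out, m: 0 closed to 0.060. Tip centre to tip centre is 0.185 + this (0.015 to 0.05 when snug in the frame). About 0.7 N of friction; it stays where left. While the rule rests on the bench unlifted, its weight holds the body still (over 1.5 N) as the slide is moved
- rule_heel (a point): centre of the upright round heel tip, radius 4 mm, fixed to the body, 7 mm high. In a corner its centre stops about 5.7 mm from the inside corner
- rule_nose (a point): centre of the round nose tip, radius 4 mm, moves with the slide, 7 mm high; seats like the heel
- rule_cursor (a point): top centre of the orange cursor block, one piece with the nose rod: 26 mm along the rule, 30 mm across, 2 to 34 mm above the bench, over the body at x = -10 mm + reading. Hold it to move the slide; the whole rule can be carried by it near its balance point. Pushed heelwards it closes to 0, then drags the body along
- brace0: aluminium brace bar, 110 (x) x 22 x 14 mm, two dark hole marks, 60 to 130 g, one of four alike. Origin: underside centre. Lies left or right on the bench, its length along world x within 0.3 rad
- brace1: aluminium brace bar, 110 (x) x 22 x 14 mm, two dark hole marks, 60 to 130 g, one of four alike. Origin: underside centre. Lies left or right on the bench, its length along world x within 0.3 rad
- brace2: aluminium brace bar, 110 (x) x 22 x 14 mm, two dark hole marks, 60 to 130 g, one of four alike. Origin: underside centre. Lies left or right on the bench, its length along world x within 0.3 rad
- brace3: aluminium brace bar, 110 (x) x 22 x 14 mm, two dark hole marks, 60 to 130 g, one of four alike. Origin: underside centre. Lies left or right on the bench, its length along world x within 0.3 rad
- ink_tin: low green ink tin, 64 mm across, 50 mm high, origin underside centre; bystander
- spanner: steel spanner 120 mm long, lying along its x; bystander
- roller: ink roller, black rubber 90 x 40 x 40 mm from its origin along +x, wooden handle 98 mm along -x; origin on the underside; bystander, opposite the rule
- big_tin: steel tin with a paper label, 74 mm across, 90 mm high, beyond the frame; bystander
There are look-alikes about, which are no part of the job. Leave any green or purple look-alike of the brace2 alone.

How it is judged:
On the way, in this order (a step that is already met when the one before it is completed fails the run):
1. the rule lies still and flat in the frame, both tips snug in the corners of the red-tagged diagonal (((horizontal distance between red_tag and near_left below 0.05 m and horizontal distance between rule_heel and near_left below 0.01 m and horizontal distance between rule_nose and far_right below 0.01 m) or (horizontal distance between red_tag and near_left below 0.05 m and horizontal distance between rule_heel and far_right below 0.01 m and horizontal distance between rule_nose and near_left below 0.01 m) or (horizontal distance between red_tag and near_right below 0.05 m and horizontal distance between rule_heel and near_right below 0.01 m and horizontal distance between rule_nose and far_left below 0.01 m) or (horizontal distance between red_tag and near_right below 0.05 m and horizontal distance between rule_heel and far_left below 0.01 m and horizontal distance between rule_nose and near_right below 0.01 m)) and height (world z) of rule below 0.006 m and angle between rule's own z axis and vertical below 0.06 rad and linear speed of rule below 0.02 m/s and velocity of joint rule_slide between -0.01 and 0.01 m/s), for 0.2 s.
2. the rule lies still and flat in the frame, both tips snug in the corners of the blue-tagged diagonal (((horizontal distance between blue_tag and near_left below 0.05 m and horizontal distance between rule_heel and near_left below 0.01 m and horizontal distance between rule_nose and far_right below 0.01 m) or (horizontal distance between blue_tag and near_left below 0.05 m and horizontal distance between rule_heel and far_right below 0.01 m and horizontal distance between rule_nose and near_left below 0.01 m) or (horizontal distance between blue_tag and near_right below 0.05 m and horizontal distance between rule_heel and near_right below 0.01 m and horizontal distance between rule_nose and far_left below 0.01 m) or (horizontal distance between blue_tag and near_right below 0.05 m and horizontal distance between rule_heel and far_left below 0.01 m and horizontal distance between rule_nose and near_right below 0.01 m)) and height (world z) of rule below 0.006 m and angle between rule's own z axis and vertical below 0.06 rad and linear speed of rule below 0.02 m/s and velocity of joint rule_slide between -0.01 and 0.01 m/s), for 0.2 s.
3. exactly two braces lie in the tray of the longer diagonal's colour (((horizontal distance between red_tag and near_right below 0.05 m and ((horizontal distance between each of brace1, brace0 and red_tray below 0.06 m and height (world z) of brace1 between 0.003 and 0.011 m and linear speed of each of brace1, brace0 below 0.02 m/s and height (world z) of brace0 between 0.003 and 0.011 m and distance of each of brace2, brace3 from where it was at the start of the episode below 0.04 m) or (horizontal distance between each of brace2, brace0 and red_tray below 0.06 m and height (world z) of brace2 between 0.003 and 0.011 m and linear speed of each of brace2, brace0 below 0.02 m/s and height (world z) of brace0 between 0.003 and 0.011 m and distance of each of brace1, brace3 from where it was at the start of the episode below 0.04 m) or (horizontal distance between each of brace2, brace1 and red_tray below 0.06 m and height (world z) of brace2 between 0.003 and 0.011 m and linear speed of each of brace2, brace1 below 0.02 m/s and height (world z) of brace1 between 0.003 and 0.011 m and distance of each of brace0, brace3 from where it was at the start of the episode below 0.04 m) or (horizontal distance between each of brace3, brace0 and red_tray below 0.06 m and height (world z) of brace3 between 0.003 and 0.011 m and linear speed of each of brace3, brace0 below 0.02 m/s and height (world z) of brace0 between 0.003 and 0.011 m and distance of each of brace1, brace2 from where it was at the start of the episode below 0.04 m) or (horizontal distance between each of brace3, brace1 and red_tray below 0.06 m and height (world z) of brace3 between 0.003 and 0.011 m and linear speed of each of brace3, brace1 below 0.02 m/s and height (world z) of brace1 between 0.003 and 0.011 m and distance of each of brace0, brace2 from where it was at the start of the episode below 0.04 m) or (horizontal distance between each of brace3, brace2 and red_tray below 0.06 m and height (world z) of brace3 between 0.003 and 0.011 m and linear speed of each of brace3, brace2 below 0.02 m/s and height (world z) of brace2 between 0.003 and 0.011 m and distance of each of brace0, brace1 from where it was at the start of the episode below 0.04 m))) or (horizontal distance between blue_tag and near_right below 0.05 m and ((horizontal distance between each of brace1, brace0 and blue_tray below 0.06 m and height (world z) of brace1 between 0.003 and 0.011 m and linear speed of each of brace1, brace0 below 0.02 m/s and height (world z) of brace0 between 0.003 and 0.011 m and distance of each of brace2, brace3 from where it was at the start of the episode below 0.04 m) or (horizontal distance between each of brace2, brace0 and blue_tray below 0.06 m and height (world z) of brace2 between 0.003 and 0.011 m and linear speed of each of brace2, brace0 below 0.02 m/s and height (world z) of brace0 between 0.003 and 0.011 m and distance of each of brace1, brace3 from where it was at the start of the episode below 0.04 m) or (horizontal distance between each of brace2, brace1 and blue_tray below 0.06 m and height (world z) of brace2 between 0.003 and 0.011 m and linear speed of each of brace2, brace1 below 0.02 m/s and height (world z) of brace1 between 0.003 and 0.011 m and distance of each of brace0, brace3 from where it was at the start of the episode below 0.04 m) or (horizontal distance between each of brace3, brace0 and blue_tray below 0.06 m and height (world z) of brace3 between 0.003 and 0.011 m and linear speed of each of brace3, brace0 below 0.02 m/s and height (world z) of brace0 between 0.003 and 0.011 m and distance of each of brace1, brace2 from where it was at the start of the episode below 0.04 m) or (horizontal distance between each of brace3, brace1 and blue_tray below 0.06 m and height (world z) of brace3 between 0.003 and 0.011 m and linear speed of each of brace3, brace1 below 0.02 m/s and height (world z) of brace1 between 0.003 and 0.011 m and distance of each of brace0, brace2 from where it was at the start of the episode below 0.04 m) or (horizontal distance between each of brace3, brace2 and blue_tray below 0.06 m and height (world z) of brace3 between 0.003 and 0.011 m and linear speed of each of brace3, brace2 below 0.02 m/s and height (world z) of brace2 between 0.003 and 0.011 m and distance of each of brace0, brace1 from where it was at the start of the episode below 0.04 m))))), for 0.2 s.
At the end, for the whole second after the job is handed in: rule still and flat in the frame on the blue-tagged diagonal, tips within 14 mm of its corners (10 when measuring); two braces flat on the floor (origin under 11 mm up, within 60 mm of its centre) of the tray coloured as the longer diagonal; other braces within 40 mm of their starts (((horizontal distance between blue_tag and near_left below 0.05 m and horizontal distance between rule_heel and near_left below 0.014 m and horizontal distance between rule_nose and far_right below 0.014 m) or (horizontal distance between blue_tag and near_left below 0.05 m and horizontal distance between rule_heel and far_right below 0.014 m and horizontal distance between rule_nose and near_left below 0.014 m) or (horizontal distance between blue_tag and near_right below 0.05 m and horizontal distance between rule_heel and near_right below 0.014 m and horizontal distance between rule_nose and far_left below 0.014 m) or (horizontal distance between blue_tag and near_right below 0.05 m and horizontal distance between rule_heel and far_left below 0.014 m and horizontal distance between rule_nose and near_right below 0.014 m)) and height (world z) of rule below 0.006 m and angle between rule's own z axis and vertical below 0.06 rad and linear speed of rule below 0.02 m/s and velocity of joint rule_slide between -0.01 and 0.01 m/s and ((horizontal distance between red_tag and near_right below 0.05 m and ((horizontal distance between each of brace1, brace0 and red_tray below 0.06 m and height (world z) of brace1 between 0.003 and 0.011 m and linear speed of each of brace1, brace0 below 0.02 m/s and height (world z) of brace0 between 0.003 and 0.011 m and distance of each of brace2, brace3 from where it was at the start of the episode below 0.04 m) or (horizontal distance between each of brace2, brace0 and red_tray below 0.06 m and height (world z) of brace2 between 0.003 and 0.011 m and linear speed of each of brace2, brace0 below 0.02 m/s and height (world z) of brace0 between 0.003 and 0.011 m and distance of each of brace1, brace3 from where it was at the start of the episode below 0.04 m) or (horizontal distance between each of brace2, brace1 and red_tray below 0.06 m and height (world z) of brace2 between 0.003 and 0.011 m and linear speed of each of brace2, brace1 below 0.02 m/s and height (world z) of brace1 between 0.003 and 0.011 m and distance of each of brace0, brace3 from where it was at the start of the episode below 0.04 m) or (horizontal distance between each of brace3, brace0 and red_tray below 0.06 m and height (world z) of brace3 between 0.003 and 0.011 m and linear speed of each of brace3, brace0 below 0.02 m/s and height (world z) of brace0 between 0.003 and 0.011 m and distance of each of brace1, brace2 from where it was at the start of the episode below 0.04 m) or (horizontal distance between each of brace3, brace1 and red_tray below 0.06 m and height (world z) of brace3 between 0.003 and 0.011 m and linear speed of each of brace3, brace1 below 0.02 m/s and height (world z) of brace1 between 0.003 and 0.011 m and distance of each of brace0, brace2 from where it was at the start of the episode below 0.04 m) or (horizontal distance between each of brace3, brace2 and red_tray below 0.06 m and height (world z) of brace3 between 0.003 and 0.011 m and linear speed of each of brace3, brace2 below 0.02 m/s and height (world z) of brace2 between 0.003 and 0.011 m and distance of each of brace0, brace1 from where it was at the start of the episode below 0.04 m))) or (horizontal distance between blue_tag and near_right below 0.05 m and ((horizontal distance between each of brace1, brace0 and blue_tray below 0.06 m and height (world z) of brace1 between 0.003 and 0.011 m and linear speed of each of brace1, brace0 below 0.02 m/s and height (world z) of brace0 between 0.003 and 0.011 m and distance of each of brace2, brace3 from where it was at the start of the episode below 0.04 m) or (horizontal distance between each of brace2, brace0 and blue_tray below 0.06 m and height (world z) of brace2 between 0.003 and 0.011 m and linear speed of each of brace2, brace0 below 0.02 m/s and height (world z) of brace0 between 0.003 and 0.011 m and distance of each of brace1, brace3 from where it was at the start of the episode below 0.04 m) or (horizontal distance between each of brace2, brace1 and blue_tray below 0.06 m and height (world z) of brace2 between 0.003 and 0.011 m and linear speed of each of brace2, brace1 below 0.02 m/s and height (world z) of brace1 between 0.003 and 0.011 m and distance of each of brace0, brace3 from where it was at the start of the episode below 0.04 m) or (horizontal distance between each of brace3, brace0 and blue_tray below 0.06 m and height (world z) of brace3 between 0.003 and 0.011 m and linear speed of each of brace3, brace0 below 0.02 m/s and height (world z) of brace0 between 0.003 and 0.011 m and distance of each of brace1, brace2 from where it was at the start of the episode below 0.04 m) or (horizontal distance between each of brace3, brace1 and blue_tray below 0.06 m and height (world z) of brace3 between 0.003 and 0.011 m and linear speed of each of brace3, brace1 below 0.02 m/s and height (world z) of brace1 between 0.003 and 0.011 m and distance of each of brace0, brace2 from where it was at the start of the episode below 0.04 m) or (horizontal distance between each of brace3, brace2 and blue_tray below 0.06 m and height (world z) of brace3 between 0.003 and 0.011 m and linear speed of each of brace3, brace2 below 0.02 m/s and height (world z) of brace2 between 0.003 and 0.011 m and distance of each of brace0, brace1 from where it was at the start of the episode below 0.04 m))))); the robot touches nothing.
It fails at once if the frame is pushed out of its present shape (a far corner moved over 6 mm) (distance of any of far_left, far_right from where it was at the start of the episode above 0.006 m).
It fails at once if a bystander is moved by over 40 mm or tipped (distance of any of ink_tin, spanner, roller, big_tin from where it was at the start of the episode above 0.04 m or angle between any of ink_tin, big_tin's own z axis and vertical above 0.5 rad).
It also fails if it takes over 72 s, if anything falls off the work surface, if the arm or the gripper's body presses on something with over 40 N, if the wrist force passes 120 N, or if a joint passes its speed limit or range.

ROBOT

A 6-joint arm with a two-finger parallel gripper is mounted at the origin on the work surface. World frame = base frame: x ahead of the robot, y to its left, z up, the work surface at z = 0. Lengths are in m, angles in rad, forces in N, time in s.
With the tool pointing down it reaches from about 0.325 to 0.875 m from the base axis. Payload 4.4 kg.
Tool frame: the origin (TCP) lies between the finger pads; the fingertips stand 22 mm ahead of it and the grasp point (between the pads) lies 3 mm ahead of it; z points along the fingers, y is the direction in which the jaws open and shut (so a half turn about z gives the same grasp; the last joint's range is limited). The gripper opens to 85 mm and grips with 20 to 120 N. Pads are 22 mm wide; open, the fingers measure 114 mm over their backs; the gripper's body (76 mm by 85 mm) begins 54 mm behind the grasp point. The pads swing forward as they close: fully open they stand 13 mm farther back than shut.
Start: joints at [0.992, 0.207, 1.542, -0, 1.393, -0.15], TCP at [0.239, 0.523, 0.253] pointing down, gripper open.
Joint ranges: [-2.73, 2.73], [-0.86, 2.22], [0.23, 2.46], [-1.11, 4.25], [0.08, 2.63], [-2.82, 2.82]. Speed limits (rad/s): [2.79, 2.79, 3.14, 3.14, 3.14, 3.14].

INTERFACE

Orientations are given as a rotation vector (axis times angle).
In Python, from workcell import bot gives the robot as it stands.
- The arm moves only by the tool play_rows, never from a script. Its argument "plan" is a list of rows, each a list of 3 entries, a list of its own where there are three numbers: the shift along the tool's x, y, z in m, then the turn, a rotation vector about the tool's x, y, z in degrees, then the finger opening in m, from 0 to 0.0854. A call has 1 to 20 rows; each row shifts and turns the commanded pose from where the row before left it, along the tool's axes as they then stand; what a row does not reach is not made up. A row lasts 1/8 s, in which the tool goes at most 62.5 mm and 10.7 degrees, less where a joint would pass 70% of its speed; a pose out of reach is approached as far as the arm can. A call is refused whole if a number of a shift passes 0.0625 or a number of a turn 10.7, either way. A call with a gripper value outside its range is refused whole. The fingers move at their own pace and stop on an object; the grip force is fixed at half the most. Time passes only in rows, so rows that do not move let the fingers close. It gives the time, the measured TCP pose, the force and the opening at its end, in the units of the state.
- bot.get_state(): the state, without advancing time (a new reading comes with each control period).
- bot.capture(name): name is "scene" or "top"; returns a dict with "frame" (384x512x3 uint8, blue, green, red), "depth" (384x512 float32, m along the optical axis (not along the pixel's ray), 0 where there is no reading), "fx", "fy", "cx", "cy" (pixels), "k1" (the pictures are not rectified: a ray, as slopes to the right and down, at radius r is drawn at 1 + k1 r^2 times it, then the intrinsics apply), "position" and "orientation" of the camera in the world. Camera axes: x right, y up, looking along -z (the intrinsics and any distortion apply to the point x, -y, -z); pixel columns grow to the right and rows downward; lengths in m; the calibration is good to about 2 mm. A picture is of the moment at which its call begins.
- bot.finish_job(): hands the job in, once; it reports no verdict.
The state is a dict: "t": time; "q": joint angles; "dq": joint speeds; "joint_torque": joint torques, N m; "tool_pos": TCP position; "eef_rot": TCP orientation; "contact_force": force on the tool from outside, world axes, zero at the start; "moment": the same for the moment, N m; "opening": finger opening in m.
Only numpy, scipy, OpenCV 4.12 (cv2) and the standard library are available. Lean on these libraries where they do the work, as an engineer would, in place of code of your own. Each camera call takes 0.05 s, during which the arm holds its last target. There are 200 camera calls.

## Working session

There is one attempt and no reset: what is moved stays moved. The work goes in short steps, Python scripts to look and compute and a tool call to move; the robot and the scene stay as the last step left them, time stands still between calls to the robot, and variables do not carry over. Pictures are saved under pics/ and viewed, about 8 in all and at most 12, crops included, and the job is handed in when it is done.

Besides the shell and the picture viewer there is one more tool, called after ">>>" as name(argument=value, ...) on one line, values as JSON. play_rows: Moves the arm, as the interface text tells. Its arguments: {"type":"object","properties":{"plan":{"type":"array","items":{"type":"array"}}},"required":["plan"]}

```bash
mkdir -p pics; ls; cat > h.py <<'E'
import numpy as np, cv2
from scipy.spatial.transform import Rotation as R
from workcell import bot
def cap(n):
    c=bot.capture(n); c['R']=R.from_rotvec(c['orientation']).as_matrix() if len(c['orientation'])==3 else R.from_quat(c['orientation']).as_matrix(); return c
def rays(c,uv):
    uv=np.atleast_2d(np.float64(uv)); p=np.c_[(uv[:,0]-c['cx'])/c['fx'],(uv[:,1]-c['cy'])/c['fy']]
    s=p.copy()
    for _ in range(20): s=p/(1+c['k1']*(s**2).sum(1,keepdims=True))
    return np.c_[s[:,0],-s[:,1],-np.ones(len(s))]@c['R'].T
def onz(c,uv,z):
    d=rays(c,uv); o=np.array(c['position']); return o+d*((z-o[2])/d[:,2])[:,None]
def bydepth(c,uv):
    uv=np.atleast_2d(uv); d=rays(c,uv); i=np.int32(np.round(uv)); return np.array(c['position'])+d*c['depth'][i[:,1],i[:,0]][:,None]
def proj(c,P):
    q=(np.atleast_2d(P)-np.array(c['position']))@c['R']; s=np.c_[q[:,0]/-q[:,2],-q[:,1]/-q[:,2]]
    s=s*(1+c['k1']*(s**2).sum(1,keepdims=True)); return s*[c['fx'],c['fy']]+[c['cx'],c['cy']]
def save(n,im,k=1): cv2.imwrite('pics/'+n+'.png',cv2.resize(im,None,fx=k,fy=k,interpolation=cv2.INTER_CUBIC))
E
python3 - <<'E'
from h import *
for n in('top','scene'):
    c=cap(n); save(n+'0',c['frame'],1.5); print(n,c['position'],c['orientation'],c['fx'],c['cx'],c['cy'],c['k1']); print(c['R'].round(3))
    import pickle; pickle.dump(c,open(n+'0.pkl','wb'))
print(bot.get_state())
E
```

```text
pics
top [ 0.20024582 -0.04785318  1.29669632] [ 0.16858551 -0.16656634 -1.55457742] 463.55375460238076 240.64872414114473 187.96111127298494 -0.10553561914974378
[[ 0.01   0.977 -0.212]
 [-1.     0.009 -0.002]
 [-0.     0.212  0.977]]
scene [ 1.16085615 -0.03918263  0.98589149] [0.49635226 0.51565683 1.53285931] 418.5710217826978 251.9398552374031 187.73001374925002 0.014403508879119217
[[-0.024 -0.799  0.601]
 [ 1.    -0.017  0.018]
 [-0.005  0.601  0.799]]
{'t': 0.1, 'q': array([ 9.91474704e-01,  2.07369354e-01,  1.54283985e+00, -9.43814838e-06,
        1.39355374e+00, -1.50485465e-01]), 'dq': array([-0.00073306,  0.00037282, -0.00450129, -0.00083815,  0.00062122,
       -0.00138676]), 'joint_torque': array([-7.97363409e-04, -3.84099770e+01, -2.92546159e+01, -2.19083740e-04,
        4.96055349e-03,  1.03169594e-05]), 'tool_pos': array([0.23872858, 0.52236767, 0.25220859]), 'eef_rot': array([-0.66829867, -3.06890208,  0.00318906]), 'contact_force': array([-0.04588463,  0.44470272, -0.8154883 ]), 'moment': array([-0.01304589,  0.00411652, -0.02728231]), 'opening': 0.08534709083172282}
```

View pics/top0.png

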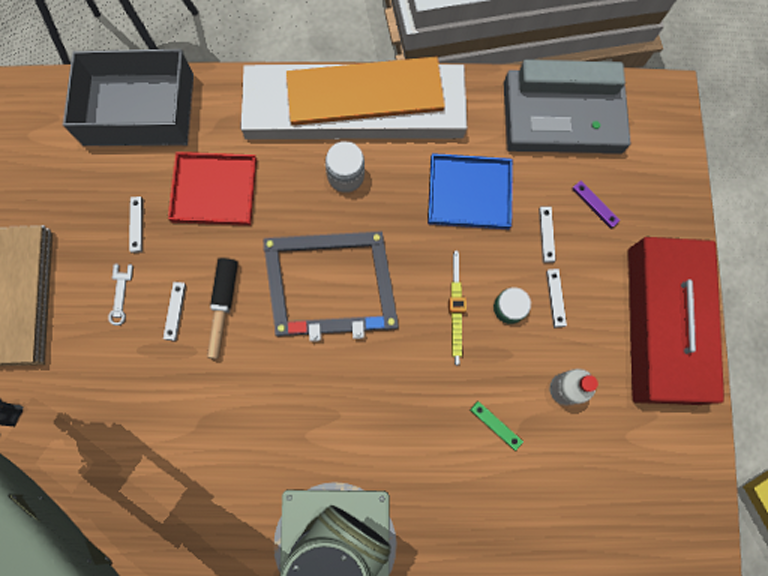

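View pics/scene0.png

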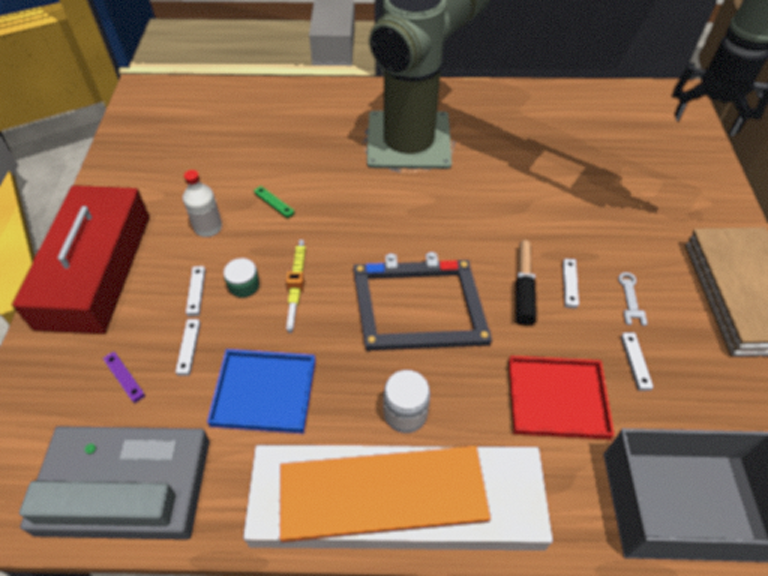

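The top view (1.5x) looks along +x (up). It shows the frame at (330,285), with the red tag near-left (300,327), the blue tag near-right (375,322) and the head rail racked left. The rule is at (457,305) with its nose far, the blue tray at (470,190) and the red tray at (213,188).

There are four white braces: (135,223), (175,310), (547,235) and (557,298). The purple (596,204) and green (497,425) bars are look-alikes. Next I measure.

```bash
cat > m.py <<'E'
from h import *
import pickle
def blobs(c,lo,hi,amin=4,roi=None):
    hsv=cv2.cvtColor(c['frame'],cv2.COLOR_BGR2HSV); m=cv2.inRange(hsv,lo,hi)
    if roi: k=np.zeros_like(m); x0,y0,x1,y1=roi; k[y0:y1,x0:x1]=255; m&=k
    n,l,s,ce=cv2.connectedComponentsWithStats(m)
    return [(ce[i],s[i,4],cv2.minAreaRect(np.argwhere(l==i)[:,::-1].astype(np.float32))) for i in range(1,n) if s[i,4]>=amin]
E
python3 - <<'E'
from m import *
T=pickle.load(open('top0.pkl','rb'));S=pickle.load(open('scene0.pkl','rb'))
def show(n,c,b,z):
    for ce,a,r in b: print(n,a,ce.round(1),'onz',onz(c,ce,z)[0].round(4),'depthz',bydepth(c,ce)[0].round(4),'rect',np.round(r[1],1),round(r[2]))
for n,c,roi in(('T',T,(165,145,280,235)),('S',S,(225,165,335,240))):
    show(n+' pin',c,blobs(c,(18,70,120),(38,255,255),3,roi),.02)
    show(n+' redtag',c,blobs(c,(0,150,80),(6,255,255),4,roi),.022)
    show(n+' bluetag',c,blobs(c,(100,150,80),(125,255,255),4,roi),.022)
for n,c,roi in(('T',T,(280,155,330,250)),('S',S,(185,155,210,225))):
    show(n+' yellow',c,blobs(c,(24,120,120),(38,255,255),8,roi),.014)
    show(n+' orange',c,blobs(c,(5,120,80),(20,255,255),8,roi),.034)
for n,c,roi in(('T',T,(280,95,350,160)),('S',S,(130,225,220,295))):
    show(n+' bluetray',c,blobs(c,(100,120,60),(125,255,255),80,roi),.005)
for n,c,roi in(('T',T,(350,130,390,225)),('S',S,(110,170,140,255))):
    show(n+' brace',c,blobs(c,(0,0,165),(180,60,255),60,roi),.014)
t=T['frame'][95:260,165:400]; s=S['frame'][150:290,110:345]
save('crop1',np.vstack([cv2.resize(t,None,fx=3,fy=3,interpolation=2)[:300+0*1,:] if 0 else cv2.resize(t,(704,494),interpolation=2)]))
save('crop2',S['frame'][155:240,180:335],4.8)
E
```

```text
T pin 14 [250.5 157.7] onz [ 0.5661 -0.0721  0.02  ] depthz [ 0.5649 -0.0721  0.0244] rect [3. 3.] 90
T pin 16 [179.5 162. ] onz [0.5516 0.1307 0.02  ] depthz [0.5519 0.1309 0.0188] rect [4. 3.] 90
T pin 16 [260.5 214. ] onz [ 0.4036 -0.1009  0.02  ] depthz [ 0.4035 -0.1008  0.021 ] rect [4. 3.] 90
T pin 17 [187.  218.4] onz [0.3893 0.1037 0.02  ] depthz [0.3894 0.1038 0.0193] rect [3.5 3.5] 45
T redtag 11 [165.8 146.7] onz [0.5963 0.1718 0.022 ] depthz [0.5988 0.1732 0.014 ] rect [4. 2.] 90
T redtag 68 [197.8 217.5] onz [0.3916 0.0733 0.022 ] depthz [0.3922 0.0737 0.0183] rect [ 6. 11.] 84
T bluetag 75 [249.4 214.6] onz [ 0.4012 -0.0698  0.022 ] depthz [ 0.4011 -0.0698  0.0229] rect [ 6. 11.] 90
S pin 17 [309.1 175.6] onz [0.3871 0.1062 0.02  ] depthz [0.3912 0.1054 0.0252] rect [3. 4.] 90
S pin 15 [239.6 178.4] onz [ 0.4018 -0.0983  0.02  ] depthz [ 0.4057 -0.098   0.0249] rect [3. 3.] 90
S pin 19 [322.6 222.5] onz [0.5492 0.1334 0.02  ] depthz [0.5506 0.133  0.0222] rect [3. 5.] 90
S pin 19 [247.3 225.8] onz [ 0.5642 -0.0708  0.02  ] depthz [ 0.5677 -0.0706  0.0258] rect [4.2 4.2]
[... 816 characters left out ...]
0.4467 -0.2182  0.024 ] rect [69. 24.] 90
T bluetray 2518 [313.3 127.2] onz [ 0.6661 -0.2573  0.005 ] depthz [ 0.665  -0.2568  0.008 ] rect [55.7 46.8] 4
S bluetray 3152 [174.9 260.5] onz [ 0.6641 -0.2555  0.005 ] depthz [ 0.6633 -0.2558  0.0035] rect [66.9 51.5] 4
T brace 246 [364.9 155.6] onz [ 0.5781 -0.404   0.014 ] depthz [ 0.5776 -0.4036  0.0155] rect [35.6  7.5] 86
T brace 261 [370.9 197.4] onz [ 0.4548 -0.4153  0.014 ] depthz [ 0.4544 -0.4148  0.0159] rect [38.1  7.4] 82
S brace 247 [129.7 192.7] onz [ 0.456  -0.4128  0.014 ] depthz [ 0.46   -0.4107  0.0195] rect [ 8.3 32.1] 8
S brace 300 [124.5 230.7] onz [ 0.5827 -0.4016  0.014 ] depthz [ 0.5833 -0.4013  0.015 ] rect [ 8.7 37.4] 12
```

View pics/crop1.png

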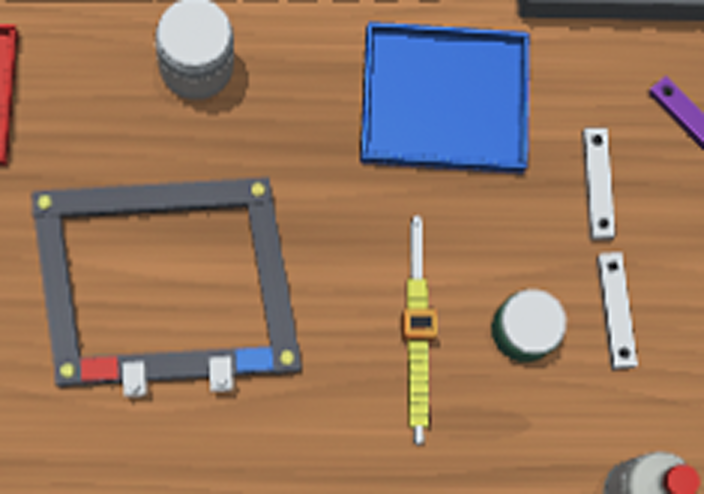

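```bash
python3 - <<'E'
from m import *
T=pickle.load(open('top0.pkl','rb'));S=pickle.load(open('scene0.pkl','rb'))
for n,c,roi in(('T',T,(295,190,315,212)),('S',S,(185,175,210,198))):
    for b in blobs(c,(5,180,130),(18,255,255),6,roi): print(n,b[1],b[0],onz(c,b[0],.034)[0].round(4),bydepth(c,b[0])[0].round(4))
    hsv=cv2.cvtColor(c['frame'],cv2.COLOR_BGR2HSV)
for n,c,roi in(('T',T,(295,160,315,190)),('T',T,(298,230,312,250)),('S',S,(186,200,202,225)),('S',S,(192,155,208,168))):
    for b in blobs(c,(0,0,150),(180,60,255),4,roi): print(n,'tip',b[1],b[0],[onz(c,p,.007)[0].round(4)[:2] for p in cv2.boxPoints(b[2])])
P={k:np.array(v) for k,v in dict(NL=(.3882,.1050),NR=(.4027,-.0996),FL=(.5504,.1320),FR=(.5652,-.0715)).items()}
u=P['NL']-P['NR']+P['FL']-P['FR'];u/=np.hypot(*u); s=P['FL']-P['NL']+P['FR']-P['NR'];s/=np.hypot(*s)
sn=abs(u[0]*s[1]-u[1]*s[0]); k=.012/sn
C={n:P[n]+k*(a*s+b*u) for n,a,b in(('NL',1,-1),('NR',1,1),('FL',-1,-1),('FR',-1,1))}
print({n:v.round(4) for n,v in C.items()}, 'yaw',np.degrees(np.arctan2(-u[0],u[1])))
for a,b in(('NL','FR'),('NR','FL')):
    d=C[b]-C[a];L=np.hypot(*d);d/=L; tip=C[a]+d*.0057; print(a,b,'L',L,'yaw',np.degrees(np.arctan2(d[1],d[0])),'reading',L-.0114-.185,'heel',tip.round(4),'nose',(C[b]-d*.0057).round(4),'cursor at r=0',(tip+d*.082).round(4),'final',(C[b]-d*.1087).round(4))
E
```

```text
S 52 [196.61538462 186.59615385] [ 0.445  -0.2188  0.034 ] [ 0.4452 -0.2187  0.0342]
T tip 74 [303.66216216 176.94594595] [array([ 0.5437, -0.221 ]), array([ 0.5438, -0.2296]), array([ 0.4847, -0.2284]), array([ 0.4847, -0.2198])]
T tip 14 [304.71428571 239.64285714] [array([ 0.3418, -0.223 ]), array([ 0.3418, -0.2286]), array([ 0.3278, -0.2284]), array([ 0.3278, -0.2228])]
S tip 85 [193.76470588 210.51764706] [array([ 0.5369, -0.2305]), array([ 0.4782, -0.2289]), array([ 0.4806, -0.2152]), array([ 0.5392, -0.2172])]
S tip 12 [200.5 161.5] [array([ 0.3282, -0.2281]), array([ 0.32  , -0.2227]), array([ 0.3279, -0.2158]), array([ 0.3361, -0.2211])]
{'NL': array([0.4009, 0.095 ]), 'NR': array([ 0.4137, -0.0856]), 'FL': array([0.5394, 0.118 ]), 'FR': array([ 0.5525, -0.0615])} yaw 4.106568794117045
NL FR L 0.21780683303514398 yaw -45.92688685783021 reading 0.021406833035143985 heel [0.4049 0.0909] nose [ 0.5485 -0.0574] cursor at r=0 [0.462 0.032] final [0.4768 0.0166]
NR FL L 0.2391814891633339 yaw 58.30803476442582 reading 0.04278148916333391 heel [ 0.4167 -0.0807] nose [0.5364 0.1131] cursor at r=0 [ 0.4598 -0.0109] final [0.4823 0.0255]
```

```bash
cat > g.py <<'E'
import sys
from h import *
def go(x,y,z,yaw):
    "tool shift (in present axes) and tool-z turn to reach TCP x,y,z with jaw axis at yaw deg"
    s=bot.get_state(); M=R.from_rotvec(s['eef_rot']).as_matrix(); d=M.T@(np.array([x,y,z])-s['tool_pos'])
    cur=np.degrees(np.arctan2(M[1,1],M[0,1])); t=(cur-yaw+180)%360-180
    print('t',round(s['t'],2),'pos',s['tool_pos'].round(4),'yaw',cur.round(2),'tilt',np.degrees(np.arccos(-M[2,2])).round(2),'F',s['contact_force'].round(2),'open',round(s['opening'],4),'q6',s['q'][5].round(2))
    a=np.radians(t); Q=np.array([[np.cos(a),np.sin(a)],[-np.sin(a),np.cos(a)]])
    print('shift',d.round(4),'turn z',round(t,2),'| shift after turn',(Q@d[:2]).round(4))
if __name__=='__main__': go(*map(float,sys.argv[1:5]))
E
```

>>> play_rows(plan=[[[-0.0246,-0.0297,0.005],[0,0,0],0.06],[[-0.0246,-0.0297,0.005],[0,0,0],0.06],[[-0.0246,-0.0297,0.005],[0,0,0],0.06],[[-0.0246,-0.0297,0.005],[0,0,0],0.06],[[-0.0246,-0.0297,0.005],[0,0,0],0.06],[[-0.0246,-0.0297,0.005],[0,0,0],0.06],[[-0.0246,-0.0297,0.005],[0,0,0],0.06],[[-0.0246,-0.0297,0.005],[0,0,0],0.06],[[-0.0246,-0.0297,0.005],[0,0,0],0.06],[[-0.0246,-0.0297,0.005],[0,0,0],0.06],[[-0.0246,-0.0297,0.005],[0,0,0],0.06],[[-0.0246,-0.0297,0.005],[0,0,0],0.06],[[-0.0246,-0.0297,0.005],[0,0,0],0.06],[[-0.0246,-0.0297,0.005],[0,0,0],0.06],[[-0.0246,-0.0297,0.005],[0,0,0],0.06],[[-0.0246,-0.0297,0.005],[0,0,0],0.06],[[-0.0246,-0.0297,0.005],[0,0,0],0.06],[[-0.0246,-0.0297,0.005],[0,0,-8.2],0.06],[[0,0,0],[0,0,-8.2],0.06],[[0,0,0],[0,0,-8.2],0.06]])

```text
t: 2.6
tool_pos: [0.4191, -0.1478, 0.1626]
eef_rot: [0.006, -3.14, -0.001]
contact_force: [0.2, 0.7, -0.4]
opening: 0.06
```

```bash
python3 g.py .439 -.222 .028 90
```

```text
t 2.6 pos [ 0.4191 -0.1478  0.1626] yaw 90.22 tilt 0.09 F [ 0.25  0.74 -0.36] open 0.06 q6 -2.11
shift [-0.0198 -0.0744  0.1346] turn z 0.22 | shift after turn [-0.0201 -0.0743]
```

>>> play_rows(plan=[[[-0.01,-0.0372,0.0],[0,0,0.2],0.06],[[-0.01,-0.0372,0.0],[0,0,0],0.06],[[0,0,0.04],[0,0,0],0.06],[[0,0,0.04],[0,0,0],0.06],[[0,0,0.035],[0,0,0],0.06],[[0,0,0.02],[0,0,0],0.06],[[0,0,0],[0,0,0],0.05],[[0,0,0],[0,0,0],0.04],[[0,0,0],[0,0,0],0.02],[[0,0,0],[0,0,0],0.02],[[0,0,0],[0,0,0],0.02]])

```text
t: 3.98
tool_pos: [0.4405, -0.2224, 0.0297]
eef_rot: [0.005, 3.139, -0.002]
contact_force: [-0.3, 1.6, 6.3]
opening: 0.0291
```

```bash
python3 - <<'E'
from m import *
import g; g.go(.439,-.222,.028,90)
T=cap('top');S=cap('scene')
save('grip1',np.hstack([cv2.resize(T['frame'][150:255,265:345],(400,525),interpolation=2),cv2.resize(S['frame'][150:255-20+5,160:240],(400,525),interpolation=2)]))
E
```

```text
t 3.98 pos [ 0.4405 -0.2224  0.0297] yaw 89.82 tilt 0.16 F [-0.33  1.57  6.29] open 0.0291 q6 -2.21
shift [0.0015 0.0004 0.0017] turn z -0.18 | shift after turn [0.0015 0.0004]
```

View pics/grip1.png

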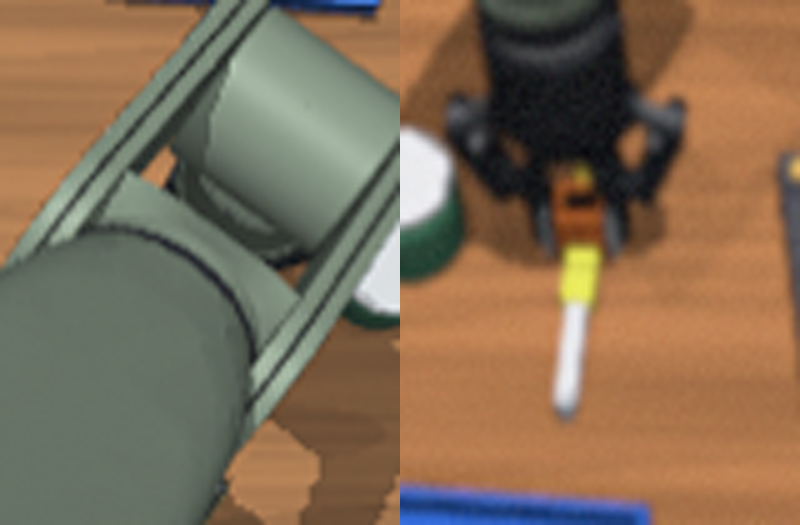

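>>> play_rows(plan=[[[0.006,0,0],[0,0,0],0.02],[[0.008,0,0],[0,0,0],0.02],[[0.008,0,0],[0,0,0],0.02],[[0.008,0,0],[0,0,0],0.02],[[0.004,0,0],[0,0,0],0.02],[[0,0,0],[0,0,0],0.02]])

```text
t: 4.82
tool_pos: [0.4069, -0.2231, 0.0297]
eef_rot: [0.005, 3.138, -0.004]
contact_force: [2.9, 0.3, 7.2]
opening: 0.0292
```

>>> play_rows(plan=[[[0,0,-0.015],[0,0,0],0.02],[[0,0,-0.03],[0,0,0],0.02],[[0,0,-0.03],[0,0,0],0.02],[[0,0,0],[0,0,0],0.02]])

```text
t: 5.32
tool_pos: [0.4058, -0.2223, 0.1046]
eef_rot: [0.004, 3.14, -0.004]
contact_force: [0.9, 0.3, -4.6]
opening: 0.029
```

```bash
python3 - <<'E'
from m import *
import g; g.go(.4676,.0263,.10,44.1)
S=cap('scene')
for lo,hi in(((24,120,120),(38,255,255)),((0,0,150),(180,60,255))):
  for b in blobs(S,lo,hi,8,(165,130,225,240)): print(b[1],b[0].round(1),cv2.boxPoints(b[2]).round(1).tolist(),bydepth(S,b[0])[0].round(4))
save('lift',S['frame'][110:240,130:290],5)
E
```

```text
t 5.33 pos [ 0.4058 -0.2223  0.1046] yaw 89.85 tilt 0.17 F [ 0.91  0.29 -4.56] open 0.029 q6 -2.26
shift [-0.0612  0.2487  0.0041] turn z 45.75 | shift after turn [0.1355 0.2174]
124 [193.3 174. ] [[189.0, 166.0], [197.0, 166.0], [197.0, 182.0], [189.0, 182.0]] [ 0.4411 -0.2226  0.0861]
63 [166.9 179.2] [[165.0, 173.0], [170.0, 173.0], [170.0, 186.0], [165.0, 186.0]] [ 0.4311 -0.3034  0.0483]
53 [191.5 187.7] [[189.0, 183.0], [194.0, 183.0], [194.0, 193.0], [189.0, 193.0]] [ 0.4874 -0.2225  0.0849]
```

View pics/lift.png

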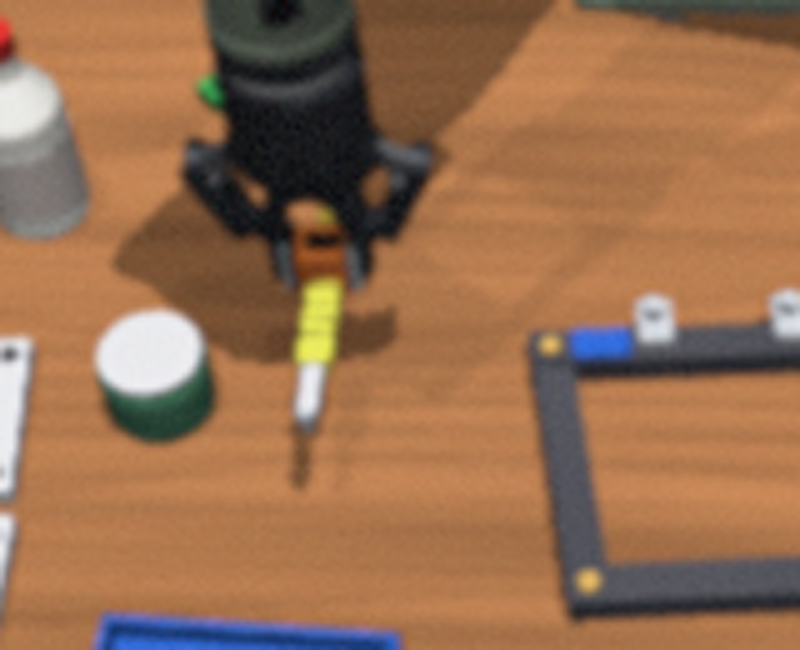

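The lift view shows the rule level in the jaws with its nose end at (300,425) in the crop. The slide reads about 0 and the frame is untouched. The cursor centre sits about 5.5 mm heelward of the TCP.

>>> play_rows(plan=[[[-0.0094,0.035,0],[0,0,0],0.02],[[-0.0094,0.035,0],[0,0,0],0.02],[[-0.0094,0.035,0],[0,0,0],0.02],[[-0.0094,0.035,0],[0,0,0],0.02],[[-0.0094,0.035,0],[0,0,0],0.02],[[-0.0094,0.035,0],[0,0,0],0.02],[[-0.0094,0.035,0],[0,0,9.15],0.02],[[0,0,0],[0,0,9.15],0.02],[[0,0,0],[0,0,9.15],0.02],[[0,0,0],[0,0,9.15],0.02],[[0,0,0],[0,0,9.15],0.02],[[0,0,0],[0,0,0],0.02],[[0,0,0],[0,0,0],0.02]])

```text
t: 7.0
tool_pos: [0.4707, 0.0232, 0.102]
eef_rot: [-1.221, -2.891, 0.002]
contact_force: [-0.2, -0.0, -4.5]
opening: 0.0289
```

```bash
python3 - <<'E'
from m import *
import g; g.go(.4714,.0223,.0297,44.1)
S=cap('scene')
for lo,hi in(((24,120,120),(38,255,255)),((0,0,150),(180,60,255))):
  for b in blobs(S,lo,hi,8,(225,170,335,240)): print(b[1],b[0].round(1),cv2.boxPoints(b[2]).round(1).tolist(),bydepth(S,b[0])[0].round(4))
save('over',S['frame'][140:260,200:350],5)
E
```

```text
t 7.0 pos [0.4707 0.0232 0.102 ] yaw 44.21 tilt 0.18 F [-0.19 -0.04 -4.5 ] open 0.0289 q6 -0.91
shift [-0.0013  0.      0.0723] turn z 0.11 | shift after turn [-0.0013  0.    ]
9 [302.7 171. ] [[301.0, 170.0], [304.0, 170.0], [304.0, 172.0], [301.0, 172.0]] [0.4263 0.079  0.0888]
127 [273.4 192.2] [[264.29998779296875, 194.10000610351562], [277.70001220703125, 183.6999969482422], [282.6000061035156, 190.0], [269.20001220703125, 200.39999389648438]] [ 0.4988 -0.0021  0.0861]
65 [261.1 201.2] [[253.89999389648438, 203.60000610351562], [265.0, 195.3000030517578], [267.79998779296875, 199.10000610351562], [256.79998779296875, 207.39999389648438]] [ 0.5271 -0.0346  0.0838]
```

View pics/over.png

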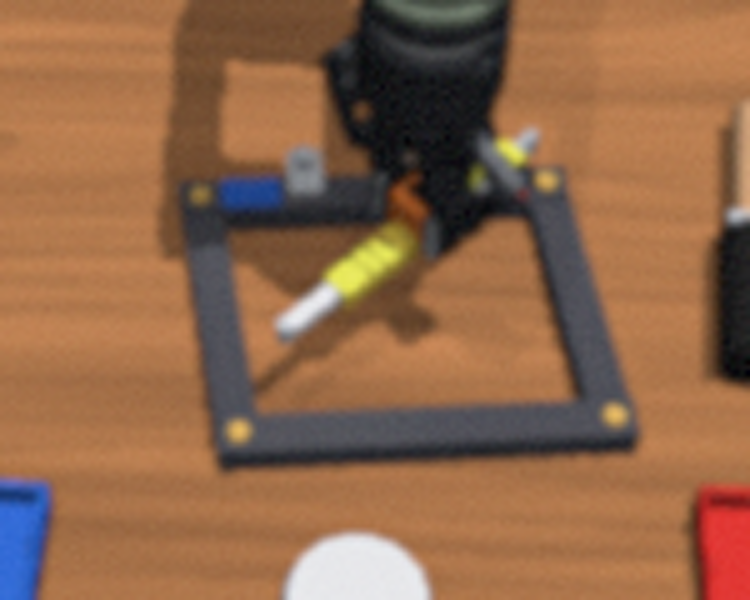

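The rule hangs over the opening with its heel toward the red-tagged near-left corner, heel end at (530,140) and nose at (285,328) in the crop. I lower it now.

>>> play_rows(plan=[[[-0.0013,0,0.02],[0,0,-1.2],0.02],[[0,0,0.025],[0,0,0],0.02],[[0,0,0.018],[0,0,0],0.02],[[0,0,0.008],[0,0,0],0.02],[[0,0,0.002],[0,0,0],0.02],[[0,0,0],[0,0,0],0.02]])

```text
t: 7.8
tool_pos: [0.4735, 0.0221, 0.0308]
eef_rot: [1.194, 2.905, 0.0]
contact_force: [0.9, -0.7, -4.5]
opening: 0.0288
```

```bash
python3 - <<'E'
from m import *
import g; g.go(.4714,.0223,.0297,44.1)
S=cap('scene')
for n,lo,hi in(('y',(24,120,120),(38,255,255)),('w',(0,0,150),(180,60,255))):
  for b in blobs(S,lo,hi,6,(228,174,315,225)): print(n,b[1],b[0].round(1),cv2.boxPoints(b[2]).round(1).tolist(),onz(S,b[0],.014 if n=='y' else .009)[0].round(4))
save('down',S['frame'][150:240,215:335],6)
E
```

```text
t 7.8 pos [0.4735 0.0221 0.0308] yaw 45.3 tilt 0.07 F [ 0.88 -0.74 -4.5 ] open 0.0288 q6 -0.93
shift [ 0.0016 -0.0013  0.0011] turn z 1.2 | shift after turn [ 0.0016 -0.0013]
y 21 [298.9 186.7] [[295.5, 185.5], [297.5, 183.5], [302.0, 188.0], [300.0, 190.0]] [0.4243 0.0749 0.014 ]
y 6 [292.5 192. ] [[292.0, 191.0], [293.0, 191.0], [293.0, 193.0], [292.0, 193.0]] [0.4438 0.0558 0.014 ]
y 106 [272.5 208.1] [[264.20001220703125, 210.10000610351562], [276.20001220703125, 199.60000610351562], [281.0, 205.10000610351562], [269.0, 215.60000610351562]] [ 0.5009 -0.0021  0.014 ]
w 8 [301.8 183.8] [[300.0, 184.0], [303.0, 182.0], [304.1000061035156, 183.60000610351562], [301.1000061035156, 185.60000610351562]] [0.4094 0.0845 0.009 ]
w 56 [260.9 217.2] [[254.1999969482422, 220.0], [264.6000061035156, 211.3000030517578], [267.3999938964844, 214.6999969482422], [257.0, 223.39999389648438]] [ 0.5286 -0.0341  0.009 ]
```

View pics/down.png

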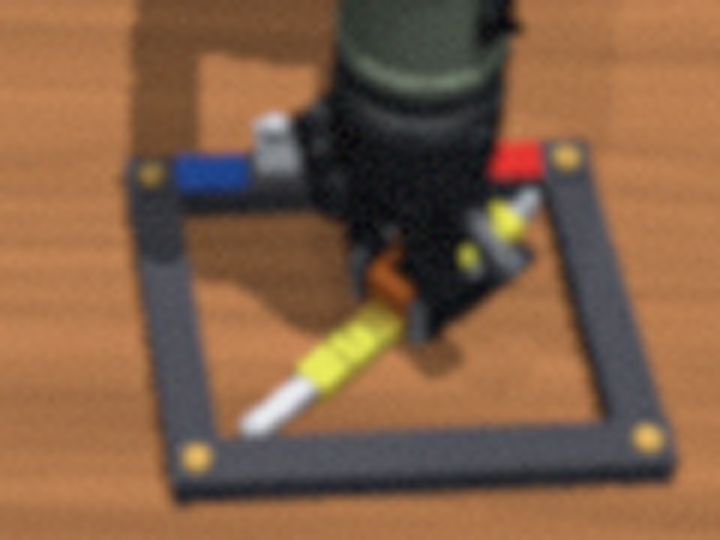

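The rule is in the opening, with its heel beside the red tag at (530,195) and its nose at (250,425) in the crop. I set it down and push the heel home.

>>> play_rows(plan=[[[0,0,0.0015],[0,0,0],0.02],[[0,0,0.001],[0,0,0.5],0.02],[[0,0,0],[0,0,0],0.02]])

```text
t: 8.22
tool_pos: [0.4745, 0.0215, 0.0297]
eef_rot: [1.205, 2.898, -0.0]
contact_force: [-1.6, -1.2, 6.8]
opening: 0.029
```

>>> play_rows(plan=[[[0.003,0,0],[0,0,0],0.02],[[0.003,0,0],[0,0,0],0.02],[[0.002,0,0],[0,0,0],0.02],[[0,0,0],[0,0,0],0.02]])

```text
t: 8.72
tool_pos: [0.4702, 0.0271, 0.0297]
eef_rot: [1.205, 2.894, 0.001]
contact_force: [2.0, -3.6, 7.8]
opening: 0.0291
```

```bash
python3 g.py .462 .032 .0297 44.1
```

```text
t 8.72 pos [0.4702 0.0271 0.0297] yaw 44.79 tilt 0.36 F [ 2.   -3.6   7.77] open 0.0291 q6 -0.91
shift [ 0.0093 -0.0023 -0.    ] turn z 0.69 | shift after turn [ 0.0092 -0.0025]
```

>>> play_rows(plan=[[[0.002,-0.0005,0],[0,0,0.3],0.02],[[0.002,-0.0005,0],[0,0,0.3],0.02],[[0,0,0],[0,0,0],0.02]])

```text
t: 9.1
tool_pos: [0.4674, 0.0293, 0.0297]
eef_rot: [1.22, 2.886, 0.003]
contact_force: [3.8, -3.5, 5.6]
opening: 0.0293
```

>>> play_rows(plan=[[[0.002,0,0],[0,0,0],0.02],[[0,0,0],[0,0,0],0.02]])

```text
t: 9.35
tool_pos: [0.4673, 0.0296, 0.0298]
eef_rot: [1.218, 2.884, 0.001]
contact_force: [6.3, -8.0, 1.1]
opening: 0.0291
```

```bash
python3 g.py .4658 .0281 .0297 44.1
```

```text
t 9.35 pos [0.4673 0.0296 0.0298] yaw 44.22 tilt 0.64 F [ 6.34 -8.    1.08] open 0.0291 q6 -0.89
shift [-0.     -0.0021  0.0001] turn z 0.12 | shift after turn [-0.     -0.0021]
```

>>> play_rows(plan=[[[-0.003,0,0],[0,0,0],0.02],[[-0.004,0,0],[0,0,0],0.02],[[-0.004,0,0],[0,0,0],0.02],[[-0.004,0,0],[0,0,0],0.02],[[-0.004,0,0],[0,0,0],0.02],[[0,0,0],[0,0,0],0.02]])

```text
t: 10.1
tool_pos: [0.4783, 0.018, 0.0297]
eef_rot: [1.222, 2.889, 0.004]
contact_force: [0.8, 0.9, 8.9]
opening: 0.0291
```

>>> play_rows(plan=[[[-0.002,0,0],[0,0,0],0.02],[[-0.002,0,0],[0,0,0],0.02],[[0,0,0],[0,0,0],0.02]])

```text
t: 10.48
tool_pos: [0.4797, 0.0165, 0.0297]
eef_rot: [1.224, 2.892, 0.006]
contact_force: [-1.1, 5.5, 14.0]
opening: 0.0293
```

```bash
python3 g.py .4812 .0122 .0297 44.1
```

```text
t 10.47 pos [0.4797 0.0165 0.0297] yaw 44.11 tilt 0.22 F [-1.14  5.51 13.96] open 0.0293 q6 -0.92
shift [-0.0041 -0.0019 -0.    ] turn z 0.01 | shift after turn [-0.0041 -0.0019]
```

>>> play_rows(plan=[[[0,0.0015,0],[0,0,-0.9],0.02],[[-0.002,0,0],[0,0,0],0.02],[[-0.001,0,0],[0,0,0],0.02],[[0,0,0],[0,0,0],0.02]])

```text
t: 10.98
tool_pos: [0.4799, 0.0163, 0.0296]
eef_rot: [-1.205, -2.895, -0.005]
contact_force: [-10.8, 6.1, 23.7]
opening: 0.0292
```

```bash
python3 g.py .4812 .0122 .0297 44.1
```

```text
t 10.97 pos [0.4799 0.0163 0.0296] yaw 44.79 tilt 0.4 F [-10.83   6.14  23.69] open 0.0292 q6 -0.93
shift [-0.0038 -0.002  -0.0002] turn z 0.69 | shift after turn [-0.0038 -0.002 ]
```

>>> play_rows(plan=[[[0.003,-0.0005,-0.0005],[0,0,0],0.02],[[0,0,0],[0,0,0],0.045],[[0,0,0],[0,0,0],0.05],[[0,0,-0.02],[0,0,0],0.05],[[0,0,-0.04],[0,0,0],0.05],[[0,0,-0.04],[0,0,0],0.05],[[0.03,-0.035,0],[0,0,0],0.05],[[0.03,-0.035,0],[0,0,0],0.05],[[0.03,-0.035,0],[0,0,0],0.05],[[0.03,-0.035,0],[0,0,0],0.05],[[0.03,-0.035,0],[0,0,0],0.05],[[0.03,-0.035,0],[0,0,0],0.05]])

```text
t: 12.48
tool_pos: [0.2082, -0.0056, 0.133]
eef_rot: [-1.194, -2.895, 0.003]
contact_force: [-55.4, 21.3, -10.4]
opening: 0.0501
```

```bash
python3 - <<'E'
from m import *
import g; g.go(.48,.0163,.0296,45)
T=cap('top');S=cap('scene')
for n,c,roi in(('T',T,(172,150,275,225)),('S',S,(225,165,335,240))):
    for b in blobs(c,(18,70,120),(38,255,255),3,roi): print(n,b[1],b[0].round(1),onz(c,b[0],.02)[0].round(4),onz(c,b[0],.014)[0].round(4))
    for b in blobs(c,(0,0,150),(180,60,255),4,roi): print(n,'w',b[1],b[0].round(1),onz(c,b[0],.007)[0].round(4))
    for b in blobs(c,(5,180,130),(16,255,255),6,roi): print(n,'o',b[1],b[0].round(1),onz(c,b[0],.034)[0].round(4))
save('red',cv2.resize(T['frame'][145:235,165:285],None,fx=6,fy=6,interpolation=2))
E
```

```text
t 12.47 pos [ 0.2082 -0.0056  0.133 ] yaw 45.17 tilt 0.58 F [-55.43  21.29 -10.41] open 0.0501 q6 -1.24
shift [-0.1782  0.2077  0.1008] turn z 0.17 | shift after turn [-0.1776  0.2082]
T 14 [250.5 157.7] [ 0.5661 -0.0721  0.02  ] [ 0.5678 -0.0723  0.014 ]
T 16 [179.5 162. ] [0.5516 0.1307 0.02  ] [0.5532 0.1316 0.014 ]
T 338 [213.4 192.9] [0.4623 0.0316 0.02  ] [0.4635 0.032  0.014 ]
T 16 [260.5 214. ] [ 0.4036 -0.1009  0.02  ] [ 0.4046 -0.1011  0.014 ]
T 17 [187.  218.4] [0.3893 0.1037 0.02  ] [0.3902 0.1044 0.014 ]
T w 67 [238.3 170. ] [ 0.5327 -0.0376  0.007 ]
T w 14 [193.6 211.9] [0.4099 0.087  0.007 ]
T w 81 [238.2 219.2] [ 0.3904 -0.0388  0.007 ]
T w 64 [209.1 220. ] [0.3871 0.0429 0.007 ]
S 17 [308.9 175.4] [0.3864 0.1055 0.02  ] [0.3816 0.1064 0.014 ]
S 13 [239.6 178.4] [ 0.4017 -0.0982  0.02  ] [ 0.397  -0.0986  0.014 ]
S 170 [293.8 191. ] [0.4446 0.059  0.02  ] [0.4401 0.0596 0.014 ]
S 121 [272.6 207.9] [ 0.5042 -0.002   0.02  ] [ 0.5001 -0.0018  0.014 ]
S 19 [322.9 222.6] [0.5495 0.1341 0.02  ] [0.5457 0.1352 0.014 ]
S 19 [247.2 225.8] [ 0.5643 -0.071   0.02  ] [ 0.5606 -0.0712  0.014 ]
S w 67 [260.4 173.4] [ 0.3712 -0.0374  0.007 ]
S w 65 [287.7 172.2] [0.3648 0.0445 0.007 ]
S w 11 [303.1 183.2] [0.4057 0.0888 0.007 ]
S w 75 [260.8 217.1] [ 0.5272 -0.0345  0.007 ]
S o 56 [281.  199.6] [0.4856 0.021  0.034 ]
```

View pics/red.png

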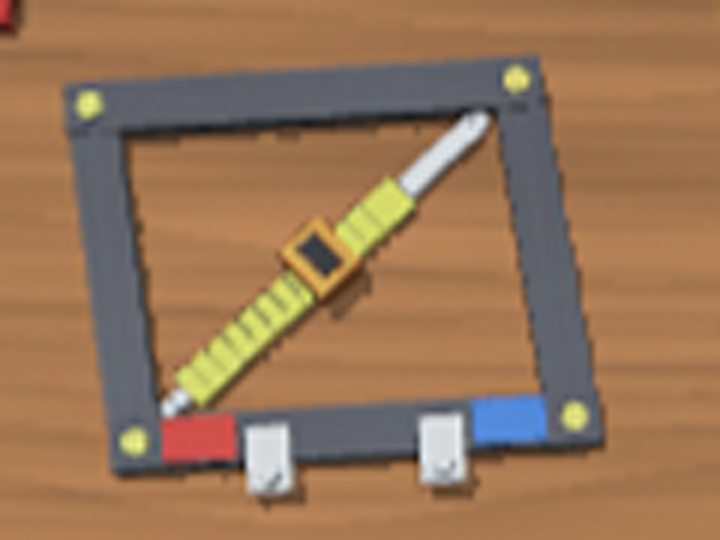

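The red diagonal looks seated: the heel is at (170,408) in the near-left corner and the nose at (482,120) in the far-right corner, with the pins unmoved. My retreat direction was wrong, though. It ran the arm back to its inner reach limit and showed a large force, so I back out of there first.

>>> play_rows(plan=[[[-0.01,0.01,0],[0,0,0],0.05],[[-0.02,0.02,0],[0,0,0],0.05],[[-0.02,0.02,0],[0,0,0],0.05]])

```text
t: 12.95
tool_pos: [0.2813, -0.0055, 0.1315]
eef_rot: [-1.197, -2.896, 0.003]
contact_force: [0.2, -0.3, 0.4]
opening: 0.05
```

```bash
python3 - <<'E'
from m import *
import g; g.go(.4765,.020,.10,44.5)
S=bot.get_state(); print(S['q'].round(2))
import pickle; T=pickle.load(open('top0.pkl','rb')); print(onz(T,(218.7,188),.034))
E
```

```text
t 12.95 pos [ 0.2813 -0.0055  0.1315] yaw 45.08 tilt 0.44 F [ 0.24 -0.28  0.43] open 0.05 q6 -1.12
shift [-0.1204  0.1561  0.03  ] turn z 0.58 | shift after turn [-0.1188  0.1573]
[-0.33 -0.33  2.32 -0.    1.16 -1.12]
[[0.4735778  0.01632244 0.034     ]]
```

>>> play_rows(plan=[[[-0.024,0.031,0.0],[0,0,0.6],0.05],[[-0.024,0.031,0.0],[0,0,0],0.05],[[-0.024,0.031,0.0],[0,0,0],0.05],[[-0.024,0.031,0],[0,0,0],0.05],[[-0.022,0.031,0],[0,0,0],0.05],[[0,0,0],[0,0,0],0.05],[[0,0,0],[0,0,0],0.05]])

```text
t: 13.82
tool_pos: [0.4726, 0.0192, 0.1297]
eef_rot: [-1.211, -2.888, 0.005]
contact_force: [0.3, 1.2, -0.4]
opening: 0.0498
```

```bash
python3 g.py .4755 .0195 .029 44.5
```

```text
t 13.82 pos [0.4726 0.0192 0.1297] yaw 44.5 tilt 0.57 F [ 0.3   1.17 -0.41] open 0.0498 q6 -0.92
shift [-0.0026  0.0029  0.1006] turn z 0.0 | shift after turn [-0.0026  0.0029]
```

>>> play_rows(plan=[[[-0.0025,0.003,0.03],[0,0,0],0.05],[[0,0,0.035],[0,0,0],0.05],[[0,0,0.025],[0,0,0],0.05],[[0,0,0.0105],[0,0,0],0.05],[[0,0,0],[0,0,0],0.05],[[0,0,0],[0,0,0],0.04],[[0,0,0],[0,0,0],0.02],[[0,0,0],[0,0,0],0.02],[[0,0,0],[0,0,0],0.02]])

```text
t: 14.95
tool_pos: [0.478, 0.0187, 0.0324]
eef_rot: [-1.214, -2.893, 0.004]
contact_force: [-3.3, -2.1, 5.5]
opening: 0.029
```

>>> play_rows(plan=[[[0.004,0,0],[0,0,0],0.02],[[0.005,0,0],[0,0,0],0.02],[[0.005,0,0],[0,0,0],0.02],[[0.003,0,0],[0,0,0],0.02],[[0,0,0],[0,0,0],0.02]])

```text
t: 15.58
tool_pos: [0.4661, 0.031, 0.0324]
eef_rot: [-1.213, -2.894, 0.004]
contact_force: [-2.8, -1.8, 7.1]
opening: 0.0289
```

>>> play_rows(plan=[[[0,0,-0.015],[0,0,0],0.02],[[0,0,-0.03],[0,0,0],0.02],[[0,0,-0.03],[0,0,0],0.02],[[0,0,0],[0,0,0],0.02]])

```text
t: 16.08
tool_pos: [0.4681, 0.0313, 0.1085]
eef_rot: [1.215, 2.896, 0.0]
contact_force: [0.2, 0.2, -4.2]
opening: 0.0287
```

```bash
python3 g.py .4598 -.0109 .1 148.3
```

```text
t 16.07 pos [0.4681 0.0313 0.1085] yaw 44.48 tilt 0.04 F [ 0.18  0.16 -4.24] open 0.0287 q6 -0.89
shift [-0.0243 -0.0355  0.0085] turn z -103.82 | shift after turn [ 0.0403 -0.0152]
```

>>> play_rows(plan=[[[0,0,0],[0,0,-10.38],0.02],[[0,0,0],[0,0,-10.38],0.02],[[0,0,0],[0,0,-10.38],0.02],[[0,0,0],[0,0,-10.38],0.02],[[0,0,0],[0,0,-10.38],0.02],[[0,0,0],[0,0,-10.38],0.02],[[0,0,0],[0,0,-10.38],0.02],[[0,0,0],[0,0,-10.38],0.02],[[0,0,0],[0,0,-10.38],0.02],[[0,0,0],[0,0,-10.38],0.02],[[0.013,-0.0075,0.02],[0,0,0],0.02],[[0.0135,-0.0075,0.02],[0,0,0],0.02],[[0,0,0],[0,0,0],0.02],[[0,0,0],[0,0,0],0.02]])

```text
t: 17.82
tool_pos: [0.4641, 0.0013, 0.0656]
eef_rot: [1.527, -2.739, -0.006]
contact_force: [-0.1, 0.6, -3.8]
opening: 0.029
```

```bash
python3 - <<'E'
from m import *
import g; g.go(.4670,.0008,.0324,148.3)
S=cap('scene')
for n,lo,hi in(('y',(24,120,120),(38,255,255)),('w',(0,0,150),(180,60,255))):
  for b in blobs(S,lo,hi,6,(243,150,325,220)): print(n,b[1],b[0].round(1),onz(S,b[0],.05 if n=='y' else .046)[0].round(4),bydepth(S,b[0])[0].round(4))
save('over2',S['frame'][140:260,200:350],5)
E
```

```text
t 17.82 pos [0.4641 0.0013 0.0656] yaw 148.26 tilt 0.39 F [-0.05  0.65 -3.84] open 0.029 q6 -2.77
shift [-0.0012 -0.0029  0.0332] turn z -0.04 | shift after turn [-0.0012 -0.0029]
y 46 [254.9 181.9] [ 0.4369 -0.0526  0.05  ] [ 0.4358 -0.0526  0.0485]
y 137 [284.9 197.1] [0.4883 0.0309 0.05  ] [0.4864 0.0311 0.0474]
w 40 [288.9 173. ] [0.3996 0.0447 0.046 ] [0.3834 0.0465 0.026 ]
w 60 [299.9 204.8] [0.5101 0.0713 0.046 ] [0.5108 0.0712 0.0469]
```

View pics/over2.png

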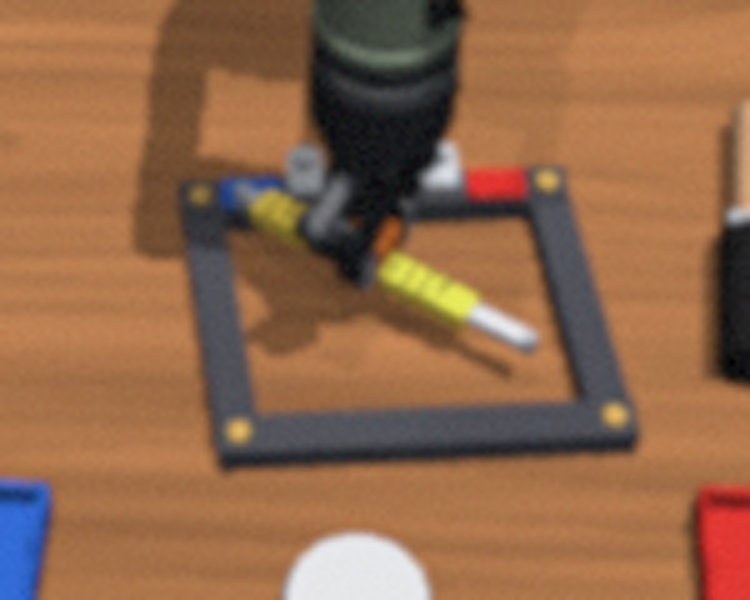

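The rule now lies over the blue diagonal, heel end near the blue tag at (240,195) and nose at (535,340) in the crop. Joint 6 is at -2.77, close to its limit, so I set the rule down, release it and regrip a half turn round.

>>> play_rows(plan=[[[-0.001,-0.001,0.012],[0,0,0],0.02],[[0,0,0.013],[0,0,0],0.02],[[0,0,0.007],[0,0,0],0.02],[[0,0,0.002],[0,0,0],0.02],[[0,0,0],[0,0,0],0.02]])

```text
t: 18.5
tool_pos: [0.4652, 0.0017, 0.0325]
eef_rot: [1.527, -2.739, -0.008]
contact_force: [-3.8, 1.9, 4.9]
opening: 0.0287
```

>>> play_rows(plan=[[[0,0,0],[0,0,0],0.04],[[0,0,0],[0,0,0],0.05],[[0,0,-0.02],[0,0,0],0.05],[[0,0,-0.03],[0,0,0],0.05],[[0,0,-0.03],[0,0,0],0.05],[[0,0,0],[0,0,10.6],0.05],[[0,0,0],[0,0,10.6],0.05],[[0,0,0],[0,0,10.6],0.05],[[0,0,0],[0,0,10.6],0.05],[[0,0,0],[0,0,10.6],0.05],[[0,0,0],[0,0,10.6],0.05],[[0,0,0],[0,0,10.6],0.05],[[0,0,0],[0,0,10.6],0.05],[[0,0,0],[0,0,10.6],0.05],[[0,0,0],[0,0,10.6],0.05],[[0,0,0],[0,0,10.6],0.05],[[0,0,0],[0,0,10.6],0.05],[[0,0,0],[0,0,10.6],0.05],[[0,0,0],[0,0,10.6],0.05],[[0,0,0],[0,0,10.6],0.05]])

```text
t: 21.0
tool_pos: [0.4667, 0.0009, 0.1122]
eef_rot: [-2.423, -1.995, 0.006]
contact_force: [-0.1, 0.4, -0.2]
opening: 0.0499
```

```bash
python3 - <<'E'
from m import *
import g; g.go(.4655,.0010,.0305,-31.7)
S=cap('scene')
for n,lo,hi in(('y',(24,120,120),(38,255,255)),('w',(0,0,150),(180,60,255))):
  for b in blobs(S,lo,hi,6,(243,180,325,225)): print(n,b[1],b[0].round(1),onz(S,b[0],.012 if n=='y' else .008)[0].round(4),bydepth(S,b[0])[0].round(4))
E
```

```text
t 21.0 pos [0.4667 0.0009 0.1122] yaw -11.08 tilt 0.27 F [-0.12  0.43 -0.25] open 0.0499 q6 0.01
shift [-0.0001 -0.0008  0.0817] turn z 20.62 | shift after turn [-0.0003 -0.0007]
y 93 [258.5 191.1] [ 0.441 -0.042  0.012] [ 0.4426 -0.042   0.0141]
y 126 [284.5 204.2] [0.4857 0.0318 0.012 ] [0.4883 0.0316 0.0158]
w 55 [299.2 211.6] [0.5073 0.0728 0.008 ] [0.5111 0.0722 0.0137]
```

>>> play_rows(plan=[[[0,0,0.02],[0,0,10.3],0.05],[[0,0,0.02],[0,0,10.3],0.05],[[-0.0025,-0.0005,0.02],[0,0,0],0.05],[[0,0,0.015],[0,0,0],0.05],[[0,0,0.007],[0,0,0],0.05],[[0,0,0],[0,0,0],0.04],[[0,0,0],[0,0,0],0.02],[[0,0,0],[0,0,0],0.02],[[0,0,0],[0,0,0],0.02]])

```text
t: 22.18
tool_pos: [0.4647, -0.0008, 0.0307]
eef_rot: [-2.737, -1.539, 0.006]
contact_force: [0.2, 0.6, 1.7]
opening: 0.0289
```

>>> play_rows(plan=[[[-0.003,0,0],[0,0,0],0.02],[[-0.003,0,0],[0,0,0],0.02],[[-0.002,0,0],[0,0,0],0.02],[[0,0,0],[0,0,0],0.02]])

```text
t: 22.68
tool_pos: [0.4609, -0.0077, 0.0307]
eef_rot: [-2.737, -1.538, 0.004]
contact_force: [2.4, 4.6, 4.4]
opening: 0.029
```

```bash
python3 g.py .4598 -.0109 .0305 -31.7
```

```text
t 22.68 pos [ 0.4609 -0.0077  0.0307] yaw -31.33 tilt 0.19 F [2.39 4.63 4.36] open 0.029 q6 0.34
shift [-0.0033  0.0007  0.0002] turn z 0.37 | shift after turn [-0.0033  0.0007]
```

>>> play_rows(plan=[[[-0.002,0,0],[0,0,0],0.02],[[0,0,0],[0,0,0],0.02]])

```text
t: 22.92
tool_pos: [0.4607, -0.0091, 0.0307]
eef_rot: [-2.738, -1.539, 0.002]
contact_force: [5.1, 4.9, 2.5]
opening: 0.0291
```

>>> play_rows(plan=[[[-0.002,0,0],[0,0,0],0.02],[[0,0,0],[0,0,0],0.02]])

```text
t: 23.18
tool_pos: [0.4608, -0.0096, 0.0307]
eef_rot: [-2.738, -1.536, -0.004]
contact_force: [8.4, 11.7, -0.6]
opening: 0.0293
```

>>> play_rows(plan=[[[0.003,0,0.0006],[0,0,0],0.02],[[0.004,0,0],[0,0,0],0.02],[[0.004,0,0],[0,0,0],0.02],[[0.004,0,0],[0,0,0],0.02],[[0.004,0,0],[0,0,0],0.02],[[0.004,0,0],[0,0,0],0.02],[[0.004,0,0],[0,0,0],0.02],[[0.004,0,0],[0,0,0],0.02],[[0.004,0,0],[0,0,0],0.02],[[0,0,0],[0,0,0],0.02]])

```text
t: 24.42
tool_pos: [0.4778, 0.0179, 0.0306]
eef_rot: [2.738, 1.54, -0.005]
contact_force: [1.6, 0.6, 7.8]
opening: 0.0289
```

```bash
python3 g.py .4823 .0255 .0307 -31.7
```

```text
t 24.43 pos [0.4778 0.0179 0.0306] yaw -31.28 tilt 0.17 F [1.62 0.64 7.79] open 0.0289 q6 0.41
shift [ 0.0088 -0.0001 -0.0001] turn z 0.42 | shift after turn [ 0.0088 -0.0002]
```

>>> play_rows(plan=[[[0.003,0,0],[0,0,0],0.02],[[0.002,0,0],[0,0,0],0.02],[[0,0,0],[0,0,0],0.02]])

```text
t: 24.8
tool_pos: [0.4803, 0.022, 0.0306]
eef_rot: [2.737, 1.54, -0.005]
contact_force: [0.5, -0.6, 9.3]
opening: 0.029
```

>>> play_rows(plan=[[[0.002,0,0],[0,0,0],0.02],[[0,0,0],[0,0,0],0.02]])

```text
t: 25.05
tool_pos: [0.4813, 0.0237, 0.0306]
eef_rot: [2.737, 1.54, -0.005]
contact_force: [0.8, -0.7, 8.8]
opening: 0.0291
```

>>> play_rows(plan=[[[0.002,0,0],[0,0,0],0.02],[[0,0,0],[0,0,0],0.02]])

```text
t: 25.3
tool_pos: [0.4822, 0.025, 0.0306]
eef_rot: [2.737, 1.541, -0.007]
contact_force: [0.6, -2.4, 9.3]
opening: 0.029
```

>>> play_rows(plan=[[[0.002,0,0],[0,0,0],0.02],[[0,0,0],[0,0,0],0.02]])

```text
t: 25.55
tool_pos: [0.4824, 0.0256, 0.0306]
eef_rot: [2.735, 1.542, -0.011]
contact_force: [-2.3, -7.3, 12.5]
opening: 0.0292
```

>>> play_rows(plan=[[[0.0015,0,0],[0,0,0],0.02],[[0,0,0],[0,0,0],0.02]])

```text
t: 25.8
tool_pos: [0.4825, 0.0262, 0.0306]
eef_rot: [2.734, 1.543, -0.014]
contact_force: [-4.1, -9.6, 13.8]
opening: 0.0292
```

Snug on blue: the TCP matches the prediction and the reaction comes from both walls. I release, lift and head toward the right-hand braces.

>>> play_rows(plan=[[[-0.003,0,-0.0005],[0,0,0],0.02],[[0,0,0],[0,0,0],0.045],[[0,0,0],[0,0,0],0.05],[[0,0,-0.02],[0,0,0],0.05],[[0,0,-0.04],[0,0,0],0.05],[[0,0,-0.04],[0,0,0],0.05],[[-0.0285,0.028,0],[0,0,0],0.05],[[-0.0285,0.028,0],[0,0,0],0.05],[[-0.0285,0.028,0],[0,0,0],0.05],[[-0.0285,0.028,0],[0,0,0],0.05],[[-0.0285,0.028,0],[0,0,0],0.05],[[-0.0285,0.028,0],[0,0,0],0.05],[[-0.0285,0.028,0],[0,0,0],0.05],[[-0.0285,0.028,0],[0,0,0],0.05],[[-0.0285,0.028,0],[0,0,0],0.05],[[-0.0285,0.028,0],[0,0,0],0.05],[[-0.0285,0.028,0],[0,0,0],0.05]])

```text
t: 27.92
tool_pos: [0.5811, -0.4013, 0.1276]
eef_rot: [-2.733, -1.537, 0.01]
contact_force: [0.4, -0.4, 0.0]
opening: 0.0501
```

```bash
python3 - <<'E'
from m import *
T0=pickle.load(open('top0.pkl','rb'));S0=pickle.load(open('scene0.pkl','rb'))
for n,c,roi in(('T',T0,(350,130,390,225)),('S',S0,(110,170,140,255))):
    for b in blobs(c,(0,0,165),(180,60,255),60,roi):
        p=cv2.boxPoints(b[2]); e=[np.linalg.norm(p[1]-p[0]),np.linalg.norm(p[2]-p[1])]
        a,q=((p[0]+p[3])/2,(p[1]+p[2])/2) if e[0]>e[1] else ((p[0]+p[1])/2,(p[2]+p[3])/2)
        w=onz(c,[a,q],.014); d=w[1]-w[0]; print(n,b[0].round(1),'len',np.hypot(*d[:2]).round(4),'axis',round((np.degrees(np.arctan2(d[1],d[0]))+90)%180-90,1))
import g; g.go(.58,-.403,.1,-90)
T=cap('top')
for b in blobs(T,(18,70,120),(38,255,255),3,(172,150,275,225)): print(b[1],b[0].round(1),onz(T,b[0],.02)[0].round(4))
for b in blobs(T,(0,0,150),(180,60,255),4,(172,150,275,215)): print('w',b[1],b[0].round(1),onz(T,b[0],.007)[0].round(4))
save('blue',cv2.resize(T['frame'][145:235,165:285],None,fx=6,fy=6,interpolation=2))
E
```

```text
T [364.9 155.6] len 0.107 axis 1.2
T [370.9 197.4] len 0.1098 axis 5.0
S [129.7 192.7] len 0.1138 axis 4.6
S [124.5 230.7] len 0.1146 axis 1.3
t 27.93 pos [ 0.5811 -0.4013  0.1276] yaw -31.3 tilt 0.49 F [ 0.36 -0.41  0.02] open 0.0501 q6 -0.18
shift [-0.0019  0.0002  0.0276] turn z 58.7 | shift after turn [-0.0009  0.0017]
14 [250.5 157.7] [ 0.5661 -0.0721  0.02  ]
16 [179.5 162. ] [0.5516 0.1307 0.02  ]
25 [209.6 181.8] [0.4943 0.0433 0.02  ]
3 [185.7 217.7] [0.3912 0.1075 0.02  ]
w 101 [196.9 174.3] [0.519 0.081 0.007]
w 917 [219. 192.] [0.4678 0.0165 0.007 ]
w 654 [240.6 203.5] [ 0.4351 -0.0451  0.007 ]
w 95 [262.8 211.3] [ 0.4135 -0.1079  0.007 ]
```

View pics/blue.png

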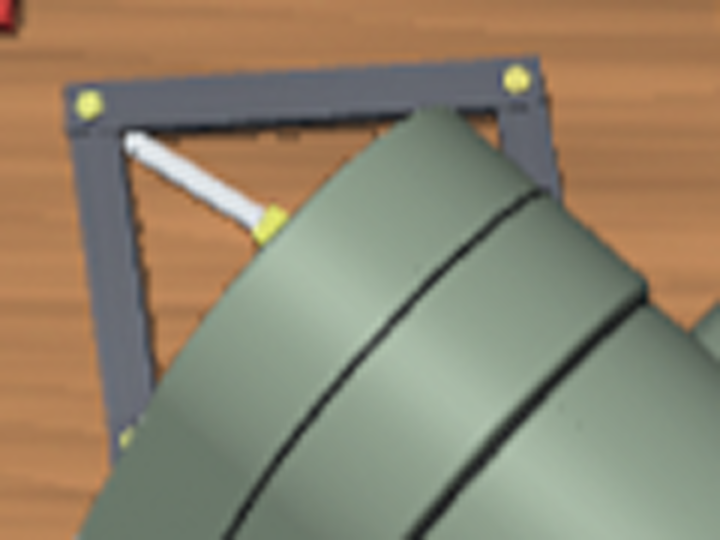

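The nose sits in the far-left corner at (135,140) and the pins are unmoved. The heel is hidden behind the arm, so I will check it later. In the earlier crop, the white bars at (597,185) and (617,310) are real braces with two hole marks each. I fetch the first.

>>> play_rows(plan=[[[-0.002,0,0],[0,0,9.6],0.05],[[0,0,0],[0,0,9.6],0.05],[[0,0,0],[0,0,9.6],0.05],[[0,0,0],[0,0,9.6],0.05],[[0,0,0],[0,0,9.6],0.05],[[0,0,0.03],[0,0,9.6],0.05],[[0,0,0],[0,0,0],0.05],[[0,0,0],[0,0,0],0.05]])

```text
t: 28.98
tool_pos: [0.5802, -0.4022, 0.0988]
eef_rot: [-3.14, -0.034, 0.011]
contact_force: [-0.4, 0.7, 0.9]
opening: 0.0497
```

```bash
python3 g.py .58 -.403 .025 -88.8
```

```text
t 28.98 pos [ 0.5802 -0.4022  0.0988] yaw -88.77 tilt 0.39 F [-0.35  0.72  0.94] open 0.0497 q6 0.82
shift [0.0003 0.0009 0.0738] turn z 0.03 | shift after turn [0.0003 0.0009]
```

>>> play_rows(plan=[[[0,0.001,0.03],[0,0,0],0.05],[[0,0,0.03],[0,0,0],0.05],[[0,0,0.014],[0,0,0],0.05],[[0,0,0],[0,0,0],0.05],[[0,0,0],[0,0,0],0.035],[[0,0,0],[0,0,0],0.015],[[0,0,0],[0,0,0],0.015],[[0,0,0],[0,0,0],0.015],[[0,0,0],[0,0,0],0.015],[[0,0,-0.02],[0,0,0],0.015],[[0,0,-0.03],[0,0,0],0.015],[[0,0,-0.03],[0,0,0],0.015]])

```text
t: 30.48
tool_pos: [0.5802, -0.4034, 0.1063]
eef_rot: [-3.141, -0.03, 0.01]
contact_force: [0.2, 0.3, -1.1]
opening: 0.0198
```

>>> play_rows(plan=[[[0.0213,-0.0287,0],[0,0,0],0.015],[[0.0213,-0.0287,0],[0,0,0],0.015],[[0.0213,-0.0287,0],[0,0,0],0.015],[[0.0213,-0.0287,0],[0,0,4.7],0.015],[[0,0,0],[0,0,0],0.015],[[0,0,0],[0,0,0],0.015]])

```text
t: 31.22
tool_pos: [0.6632, -0.2874, 0.1051]
eef_rot: [3.14, -0.098, -0.01]
contact_force: [-0.5, -0.5, -0.9]
opening: 0.02
```

```bash
python3 - <<'E'
from m import *
import g; g.go(.663,-.2865,.031,-93.5)
S=cap('scene'); save('tray1',S['frame'][165:315,100:300],4)
for b in blobs(S,(0,0,165),(180,60,255),30,(140,215,235,295)): print(b[1],b[0].round(1),cv2.boxPoints(b[2]).round(1).tolist(),bydepth(S,b[0])[0].round(4))
E
```

```text
t 31.23 pos [ 0.6632 -0.2874  0.1051] yaw -93.57 tilt 0.35 F [-0.51 -0.5  -0.85] open 0.02 q6 1.11
shift [ 0.0002 -0.001   0.0741] turn z -0.07 | shift after turn [ 0.0002 -0.001 ]
174 [153.9 255. ] [[146.6999969482422, 263.5], [151.3000030517578, 243.6999969482422], [160.89999389648438, 245.89999389648438], [156.39999389648438, 265.70001220703125]] [ 0.6949 -0.2883  0.0922]
```

View pics/tray1.png

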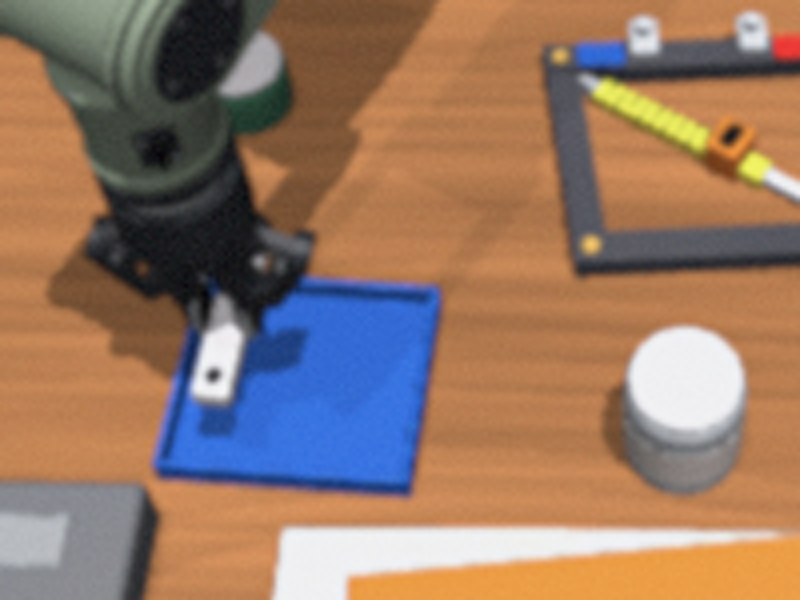

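The brace hangs level over the tray's right half, hole end at (213,375). The rule's heel sits in the near-right corner at (588,80). I lower and release.

>>> play_rows(plan=[[[0,-0.001,0.03],[0,0,0],0.015],[[0,0,0.03],[0,0,0],0.015],[[0,0,0.013],[0,0,0],0.015],[[0,0,0.0005],[0,0,0],0.015],[[0,0,0],[0,0,0],0.035],[[0,0,0],[0,0,0],0.035],[[0,0,-0.02],[0,0,0],0.035],[[0,0,-0.03],[0,0,0],0.04],[[0,0,-0.03],[0,0,0],0.04],[[-0.0332,0.0233,0],[0,0,0],0.04],[[-0.0332,0.0233,0],[0,0,0],0.04],[[-0.0332,0.0233,0],[0,0,0],0.04],[[-0.0332,0.0233,0],[0,0,0],0.04],[[-0.0332,0.0233,0],[0,0,0],0.04],[[-0.0332,0.0233,0],[0,0,-8.3],0.04],[[0,0,0],[0,0,0],0.04],[[0,0,0],[0,0,0],0.04]])

```text
t: 33.4
tool_pos: [0.4567, -0.4136, 0.1138]
eef_rot: [3.138, 0.126, -0.006]
contact_force: [-0.8, -1.0, 0.1]
opening: 0.0399
```

```bash
python3 - <<'E'
from m import *
import g; g.go(.4555,-.414,.025,-85.2)
S=cap('scene'); T=cap('top')
for b in blobs(S,(0,0,165),(180,60,255),30,(140,230,235,295)): print(b[1],b[0].round(1),cv2.boxPoints(b[2]).round(1).tolist(),onz(S,b[0],.019)[0].round(4),bydepth(S,b[0])[0].round(4))
for b in blobs(T,(0,0,165),(180,60,255),30,(284,104,342,152)): print('T',b[1],b[0].round(1),onz(T,b[0],.019)[0].round(4),bydepth(T,b[0])[0].round(4))
E
```

```text
t 33.4 pos [ 0.4567 -0.4136  0.1138] yaw -85.39 tilt 0.23 F [-0.76 -0.98  0.09] open 0.0399 q6 0.62
shift [-0.0009  0.0002  0.0888] turn z -0.19 | shift after turn [-0.0009  0.0002]
343 [162.1 258. ] [[152.8000030517578, 276.70001220703125], [162.6999969482422, 237.1999969482422], [171.39999389648438, 239.39999389648438], [161.5, 278.8999938964844]] [ 0.6648 -0.2864  0.019 ] [ 0.6666 -0.2855  0.0225]
T 237 [325.2 127.4] [ 0.6608 -0.2899  0.019 ] [ 0.6628 -0.2909  0.0134]
```

>>> play_rows(plan=[[[-0.001,0,0.03],[0,0,-0.2],0.04],[[0,0,0.03],[0,0,0],0.04],[[0,0,0.022],[0,0,0],0.04],[[0,0,0.0065],[0,0,0],0.04],[[0,0,0],[0,0,0],0.04],[[0,0,0],[0,0,0],0.015],[[0,0,0],[0,0,0],0.015],[[0,0,0],[0,0,0],0.015],[[0,0,0],[0,0,0],0.015],[[0,0,-0.02],[0,0,0],0.015],[[0,0,-0.03],[0,0,0],0.015],[[0,0,-0.03],[0,0,0],0.015]])

```text
t: 35.0
tool_pos: [0.4545, -0.413, 0.105]
eef_rot: [-3.138, -0.134, 0.01]
contact_force: [0.3, -0.7, -0.9]
opening: 0.0204
```

>>> play_rows(plan=[[[0.0322,-0.0235,0],[0,0,0],0.015],[[0.0322,-0.0235,0],[0,0,0],0.015],[[0.0322,-0.0235,0],[0,0,0],0.015],[[0.0322,-0.0235,0],[0,0,0],0.015],[[0.0322,-0.0235,0],[0,0,0],0.015],[[0.0322,-0.0235,0],[0,0,0],0.015],[[0.0322,-0.0235,0],[0,0,8.3],0.015],[[0,0,0],[0,0,0],0.015],[[0,0,0],[0,0,0],0.015]])

```text
t: 36.12
tool_pos: [0.6649, -0.2303, 0.1029]
eef_rot: [3.14, -0.092, -0.011]
contact_force: [-0.3, -0.2, -0.5]
opening: 0.0198
```

```bash
python3 g.py .6665 -.2315 .032 -93.5
```

```text
t 36.12 pos [ 0.6649 -0.2303  0.1029] yaw -93.36 tilt 0.39 F [-0.28 -0.16 -0.52] open 0.0198 q6 1.18
shift [0.0021 0.001  0.0708] turn z 0.14 | shift after turn [0.0021 0.001 ]
```

>>> play_rows(plan=[[[0.002,0.001,0.03],[0,0,0],0.015],[[0,0,0.03],[0,0,0],0.015],[[0,0,0.0105],[0,0,0],0.015],[[0,0,0.0005],[0,0,0],0.015],[[0,0,0],[0,0,0],0.035],[[0,0,0],[0,0,0],0.035],[[0,0,-0.02],[0,0,0],0.035],[[0,0,-0.03],[0,0,0],0.04],[[0,0,-0.04],[0,0,0],0.04],[[-0.035,0.035,-0.03],[0,0,0],0.04],[[-0.035,0.035,-0.02],[0,0,0],0.04],[[-0.035,0.035,0],[0,0,0],0.04],[[-0.035,0.035,0],[0,0,0],0.04],[[-0.035,0.035,0],[0,0,0],0.04],[[-0.035,0.035,0],[0,0,0],0.04],[[0,0,0],[0,0,0],0.04],[[0,0,0],[0,0,0],0.04]])

```text
t: 38.25
tool_pos: [0.4462, -0.4287, 0.1744]
eef_rot: [3.139, -0.094, -0.006]
contact_force: [-1.0, 0.4, -0.9]
opening: 0.0401
```

```bash
python3 - <<'E'
from m import *
import g; g.go(.45,-.40,.2,-90)
S=cap('scene'); T=cap('top')
for n,c,roi in(('S',S,(140,230,235,295)),('T',T,(284,104,342,152))):
  for b in blobs(c,(0,0,165),(180,60,255),30,roi): print(n,b[1],b[0].round(1),onz(c,b[0],.019)[0].round(4),bydepth(c,b[0])[0].round(4))
for n,c,roi in(('T',T,(172,150,275,225)),('S',S,(225,165,335,240))):
  for b in blobs(c,(18,70,120),(38,255,255),3,roi): print(n,'y',b[1],b[0].round(1),onz(c,b[0],.02)[0].round(4))
  for b in blobs(c,(0,0,150),(180,60,255),4,roi): print(n,'w',b[1],b[0].round(1),onz(c,b[0],.007)[0].round(4))
save('end',np.hstack([cv2.resize(T['frame'][100:235,165:350],None,fx=2.1,fy=2.1,interpolation=2),cv2.resize(S['frame'][165:300,135:335],None,fx=2.1,fy=2.1,interpolation=2)]))
E
```

```text
t 38.25 pos [ 0.4462 -0.4287  0.1744] yaw -93.45 tilt 0.23 F [-0.95  0.45 -0.87] open 0.0401 q6 0.73
shift [ 0.002  -0.0288 -0.0256] turn z -3.45 | shift after turn [ 0.0037 -0.0286]
S 340 [162.  257.9] [ 0.6645 -0.2865  0.019 ] [ 0.6654 -0.2861  0.0208]
S 345 [183.5 259.4] [ 0.6678 -0.2308  0.019 ] [ 0.6685 -0.2306  0.0204]
T 239 [306.3 126.4] [ 0.6632 -0.2344  0.019 ] [ 0.6627 -0.2342  0.0204]
T 237 [325.2 127.4] [ 0.6608 -0.2899  0.019 ] [ 0.6599 -0.2894  0.0215]
T y 14 [250.5 157.7] [ 0.5661 -0.0721  0.02  ]
T y 16 [179.5 162. ] [0.5516 0.1307 0.02  ]
T y 342 [229.3 194.1] [ 0.4594 -0.0132  0.02  ]
T y 16 [260.5 214. ] [ 0.4036 -0.1009  0.02  ]
T y 17 [187.  218.4] [0.3893 0.1037 0.02  ]
T w 100 [196.9 174.3] [0.5189 0.081  0.007 ]
T w 15 [252.1 208.2] [ 0.422  -0.0776  0.007 ]
T w 104 [209.9 220.9] [0.3847 0.0405 0.007 ]
S y 17 [309.1 175.6] [0.3871 0.1062 0.02  ]
S y 13 [239.6 178.4] [ 0.4017 -0.0982  0.02  ]
S y 258 [262.8 193.9] [ 0.4568 -0.0296  0.02  ]
S y 63 [288.  206.5] [0.4988 0.041  0.02  ]
S y 18 [322.8 222.5] [0.5493 0.1338 0.02  ]
S y 18 [247.2 225.9] [ 0.5646 -0.071   0.02  ]
S w 70 [260.5 173.6] [ 0.372  -0.0372  0.007 ]
S w 68 [287.7 172.4] [0.3657 0.0445 0.007 ]
S w 12 [247.3 185.1] [ 0.4161 -0.0753  0.007 ]
S w 105 [302.3 213.7] [0.5133 0.0813 0.007 ]
```

View pics/end.png

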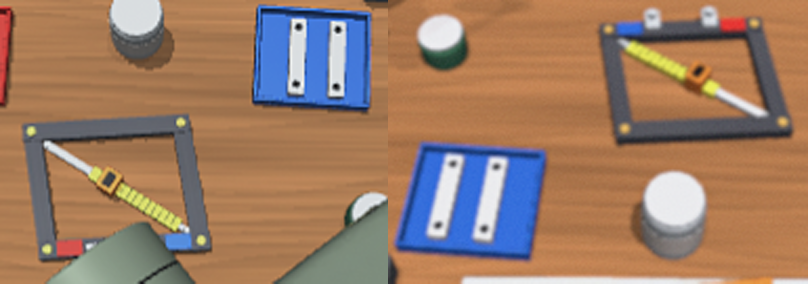

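```bash
python3 -c "
from workcell import bot
print(bot.finish_job(), bot.get_state()['t'])"
```

```text
the job is handed in; nothing more can be done
the job is handed in; nothing more can be done
```

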